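Lay out the trimming tools from the sliding-lid box

TASK

Open the wooden tool box: lift the red-handled end of its lid over the stop lip, slide the lid out of its grooves and lay it flat on the blue felt mat, handle up. Then lay every trimming tool, those in the box and any lying loose on the bench, on the plywood board where the raw clay bowl stands, and leave the bowl, the white cup and everything else in place.

Things in the scene. Friction and masses are not known exactly. Their poses are not given: they have to be found in the camera images.
- toolbox: Wooden box fixed to the bench, 220 (x) x 152 (y) mm; origin at the centre of its underside; its x axis runs away from the lid's lifting end. Inside: floor 8 mm up, inner space 204 x 132 mm; across the floor, three cradles at x = -56, 0, +56 mm, each between two ribs 5 mm high, 24 mm apart. The closed lid rests 44 mm up on the side walls, between guides 12 mm high (2 mm play each side).
- box_lip (a point): Top centre of the stop lip at the box's -x end, 49 mm up: a dark ridge 5 mm high and 4 mm thick that stops the closed lid from sliding out. With its -x end lifted over the lip, the lid slides out towards the box's -x.
- box_grooves (a point): Mid-line of the box at the open (-x) end of the grooves, 56 mm up. From here to the box's far end (80 mm) dark strips along both sides roof the grooves: 12 mm high for the 6 mm lid, strips 5 mm thick, top 61 mm up, reaching in to 62 mm from the mid-line. The lid is free of them once slid 70 mm.
- lid_center (a point): Centre of the light wooden lid board, 200 (x) x 141 (y) x 6 mm, half-way through it (3 mm over its underside); z up, x as the box's when closed. 140 g, loose. A red handle stands on it.
- lid_handle (a point): Centre of the lid's red handle: an upright fin 60 mm long (along the lid's x), 14 mm thick (along y), 24 mm high, standing on the lid's upper face; this point is 55 mm from the lid's centre towards its lifting (-x) end and 18 mm over the lid's underside.
- lid_end (a point): Middle of the lower edge of the lid's lifting end (the -x end, 100 mm from its centre).
- mat: Blue felt mat fixed to the bench, 170 (x) x 230 (y) x 3 mm thick; origin at the centre of its underside.
- board_a: Plywood board fixed to the bench, 220 x 220 x 5 mm thick, the one nearer the middle of the bench; origin at the centre of its underside. The two boards lie side by side, 2 mm apart. A pot stands on its far (+x) part, 75 mm from the board's centre; the rest, on the robot's side of the dark line, is free.
- board_b: Plywood board fixed to the bench, 220 x 220 x 5 mm thick, the one further to the robot's right; origin at the centre of its underside. The two boards lie side by side, 2 mm apart. A pot stands on its far (+x) part, 75 mm from the board's centre; the rest, on the robot's side of the dark line, is free.
- clay_bowl: Small grey-brown raw clay bowl, 68 mm across and 45 mm high, on one of the two boards (which one varies); origin at the centre of its underside.
- white_cup: White glazed cup, 60 mm across and 62 mm high, on the other board; origin at the centre of its underside. Not to be disturbed.
- tool1_grip (a point): A trimming tool lying down, 124 mm long overall; handle of medium wood, 88 mm long, square section 18 x 18 mm; round steel loop 20 mm wide at the other end. This point is the middle of the handle, half-way up (9 mm over what it lies on). x runs along the tool: the handle spans x = -44 to +44 mm from here, the loop end is at x = +80 mm. 60 g. At the start inside the closed box, lying across it in a cradle. Can be absent.
- tool2_grip (a point): A trimming tool lying down, 124 mm long overall; handle of light wood, 88 mm long, square section 18 x 18 mm; square steel loop 20 mm wide at the other end. This point is the middle of the handle, half-way up (9 mm over what it lies on). x runs along the tool: the handle spans x = -44 to +44 mm from here, the loop end is at x = +80 mm. 60 g. At the start inside the closed box, lying across it in a cradle. Can be absent.
- tool3_grip (a point): A trimming tool lying down, 124 mm long overall; handle of dark wood, 88 mm long, square section 18 x 18 mm; pear-shaped steel loop 20 mm wide at the other end. This point is the middle of the handle, half-way up (9 mm over what it lies on). x runs along the tool: the handle spans x = -44 to +44 mm from here, the loop end is at x = +80 mm. 60 g. At the start inside the closed box, lying across it in a cradle. Can be absent.
- tool4_grip (a point): A trimming tool lying down, 124 mm long overall; handle of medium wood, 88 mm long, square section 18 x 18 mm; square steel loop 20 mm wide at the other end. This point is the middle of the handle, half-way up (9 mm over what it lies on). x runs along the tool: the handle spans x = -44 to +44 mm from here, the loop end is at x = +80 mm. 60 g. At the start on the bench, on the robot's right. Can be absent.
- tool5_grip (a point): A trimming tool lying down, 124 mm long overall; handle of dark wood, 88 mm long, square section 18 x 18 mm; round steel loop 20 mm wide at the other end. This point is the middle of the handle, half-way up (9 mm over what it lies on). x runs along the tool: the handle spans x = -44 to +44 mm from here, the loop end is at x = +80 mm. 60 g. At the start on the bench, on the robot's right. Can be absent.
- glaze_jar: Blue jar, 52 mm across, 70 mm high; origin on its underside. A bystander, to be left alone.
- dark_case: Black flat case 120 x 55 x 28 mm; origin on its underside. A bystander, to be left alone.
- mug: Terracotta mug, 74 mm across, 85 mm high; origin on its underside. A bystander, to be left alone.
- brush: Brush 170 mm long, lying; origin on its underside. A bystander, to be left alone.
- wood_rib: Flat wooden rib 100 x 50 x 8 mm; origin on its underside. A bystander, to be left alone.
Not all that is in view belongs to the job. What is shaped like the part that bears tool4_grip but purple or yellow is not meant.

How it is judged:
By the outcome, as a careful person would: the job done as asked, in the order asked, and still so for the second after the job is handed in, with the robot touching nothing.
Of tool1, tool2, tool3, tool4, tool5 only 3 to 5 are there at a start; the rules pass over those that are not, and their reading is None.
At some moment in a run one of lid, tool1, tool2, tool3, tool4, tool5 may be knocked a few centimetres aside while the robot is not near it.
Once in a run the grip may slacken for a moment while it holds something.
It also fails if it takes over 210 s, if anything falls off the work surface, if the arm or the gripper's body presses on something with over 40 N, if the wrist force passes 120 N, or if a joint passes its speed limit or range.

ROBOT

A 7-joint arm with a two-finger parallel gripper is mounted at the origin on the work surface. World frame = base frame: x ahead of the robot, y to its left, z up, the work surface at z = 0. Lengths are in m, angles in rad, forces in N, time in s.
With the tool pointing down it reaches from about 0.35 to 0.9 m from the base axis. Payload 19.9 kg.
Tool frame: the origin (TCP) lies on the centre line of the jaws, within the pads' length; the fingertips stand 8 mm ahead of it and the grasp point (between the pads) lies 11 mm behind it; x points along the fingers, y is the direction in which the jaws open and shut, and the axes are right-handed (so a half turn about x gives the same grasp; the last joint's range is limited). The gripper opens to 85 mm and grips with 20 to 120 N. Pads are 22 mm wide; open, the fingers measure 114 mm over their backs; the gripper's body (76 mm by 85 mm) begins 54 mm behind the grasp point. The pads swing forward as they close: fully open they stand 13 mm farther back than shut.
Start: joints at [-0.042, 0.417, -0.01, 1.614, 0.005, 1.111, -0.053], TCP at [0.625, 0, 0.239] pointing down, gripper open.
Joint ranges: [-2.81, 2.81], [-0.39, 2.02], [-1.27, 1.25], [0.06, 2.57], [-1.19, 4.33], [0.19, 2], [-2.82, 2.82]. Speed limits (rad/s): [1.89, 1.89, 2.39, 2.39, 3.01, 3.01, 3.01].

INTERFACE

Orientations are given as a rotation vector (axis times angle).
In Python, from plant import bot, cams gives the robot as it stands.
- The arm moves only by the tool servo_tool, never from a script. Its argument "rows" is a list of rows, each a list of 7 numbers: the opening, from -1 (shut) to 1 (fully open), then the shift along the tool's x, y, z in mm, then the turn, a rotation vector about the tool's x, y, z in rad. A call has exactly 10 rows; each row shifts and turns the commanded pose from where the row before left it, along the tool's axes as they then stand; what a row does not reach is not made up. A row lasts 1/10 s, in which the tool goes at most 50 mm and 8.59 degrees, less where a joint would pass 70% of its speed; a pose out of reach is approached as far as the arm can. A call is refused whole if a number of a shift passes 50 or a number of a turn 0.15, either way. A call with a gripper value outside its range is refused whole. The fingers move at their own pace and stop on an object; the grip force is fixed at half the most. Time passes only in rows, so rows that do not move let the fingers close, or fill a call up. It gives the time, the measured TCP pose, the force and the opening at its end, in the units of the state.
- bot.state(): the state, without advancing time (a new reading comes with each control period).
- cams.camera(name): name is "scene" or "side" or "wrist"; returns (picture, depth): 420x560x3 uint8, red, green, blue; 420x560 float32, m along the optical axis (not along the pixel's ray), 0 where there is no reading.
- cams.camera_model(name): a dict with "K" (3x3 intrinsics, pixels), "dist" ([k1, k2, p1, p2, k3] as OpenCV has them; the pictures are not rectified), "extrinsics" (4x4, takes a point from world to camera coordinates). Camera axes: x right, y down, z forward; pixel columns grow to the right and rows downward; lengths in m; the calibration is good to about 2 mm. A picture is of the moment at which its call begins: read the wrist's pose just before it. camera_model takes no time and is no camera call; for the wrist camera it gives the pose at the moment of the call.
- bot.sign_off(): hands the job in, once; it reports no verdict.
The state is a dict: "time_s": time; "joints": joint angles; "qvel": joint speeds; "tau": joint torques, N m; "ee_pos": TCP position; "tool_rot": TCP orientation; "contact_force": force on the tool from outside, world axes, zero at the start; "ft_torque": the same for the moment, N m; "finger_gap": finger opening in m.
Only numpy, scipy, OpenCV 4.12 (cv2) and the standard library are available. Lean on these libraries where they do the work, as an engineer would, in place of code of your own. Each camera call takes 0.05 s, during which the arm holds its last target.

## Working session

There is one attempt and no reset: what is moved stays moved. The work goes in short steps, Python scripts to look and compute and a tool call to move; the robot and the scene stay as the last step left them, time stands still between calls to the robot, and variables do not carry over. Pictures are saved under pics/ and viewed, and the job is handed in when it is done.

Besides the shell and the picture viewer there is one more tool, called as name(argument=value, ...), one argument or row to a line, values as JSON. servo_tool: Moves the arm, as the interface text tells. Its arguments: {"type":"object","properties":{"rows":{"type":"array"}},"required":["rows"]}

```bash
ls; mkdir -p pics; cat > h.py <<'E'
import numpy as np, cv2, json
from plant import bot, cams
from scipy.spatial.transform import Rotation as R
def snap(name, fn=None):
    m=cams.camera_model(name); p,d=cams.camera(name)
    if fn: cv2.imwrite('pics/'+fn+'.png', cv2.cvtColor(p,cv2.COLOR_RGB2BGR)); np.savez('pics/'+fn+'.npz',p=p,d=d,K=m['K'],dist=m['dist'],E=m['extrinsics'])
    return p,d,m
class V:
    def __init__(s,fn):
        z=np.load('pics/'+fn+'.npz'); s.p=z['p'];s.d=z['d'];s.K=z['K'];s.dist=z['dist'];s.E=z['E']
    def ray(s,px):
        px=np.asarray(px,float).reshape(-1,1,2)
        n=cv2.undistortPoints(px,s.K,s.dist).reshape(-1,2)
        v=np.c_[n,np.ones(len(n))]@s.E[:3,:3]
        o=-s.E[:3,:3].T@s.E[:3,3]
        return o,v
    def plane(s,px,z):
        o,v=s.ray(px); return o+v*((z-o[2])/v[:,2])[:,None]
    def dep(s,px):
        px=np.asarray(px,float).reshape(-1,2)
        o,v=s.ray(px); d=s.d[px[:,1].astype(int),px[:,0].astype(int)]
        return o+v*d[:,None]
    def cloud(s):
        h,w=s.d.shape; u,vv=np.meshgrid(np.arange(w),np.arange(h))
        return s.dep(np.c_[u.ravel(),vv.ravel()]).reshape(h,w,3)
    def proj(s,P):
        P=np.asarray(P,float).reshape(-1,3)
        return cv2.projectPoints(P,cv2.Rodrigues(s.E[:3,:3])[0],s.E[:3,3],s.K,s.dist)[0].reshape(-1,2)
E
python3 - <<'E'
from h import *
for n in ['scene','side','wrist']: snap(n,n+'0')
print(bot.state())
E
```

```text
pics
{'time_s': 0.15, 'joints': array([-0.04152676,  0.41783238, -0.01033127,  1.61397974,  0.00468175,
        1.11070497, -0.05301805]), 'qvel': array([-0.00125933, -0.00143897,  0.00067608, -0.00237377,  0.00070932,
        0.00091989,  0.00040142]), 'tau': array([ 4.94602627e-04, -8.64738035e+01,  6.78995568e-01, -4.35059202e+01,
        1.90656655e-02,  5.86454262e-03, -4.75439651e-05]), 'ee_pos': array([6.24764941e-01, 3.32137207e-05, 2.38830248e-01]), 'tool_rot': array([ 1.20871369,  1.20984177, -1.20985957]), 'contact_force': array([0.48251171, 0.01724647, 0.56711369]), 'ft_torque': array([0.0013847 , 0.02417181, 0.06643206]), 'finger_gap': 0.08532022978705202}
```

View pics/scene0.png

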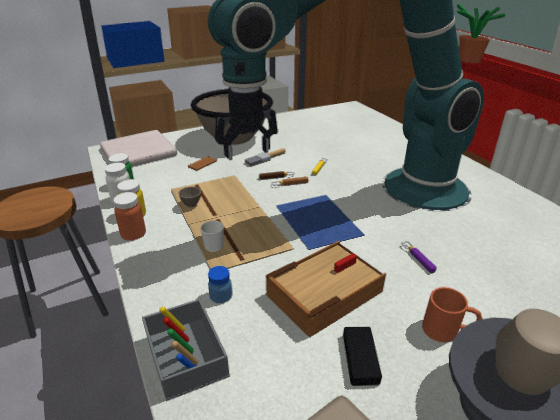

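View pics/side0.png

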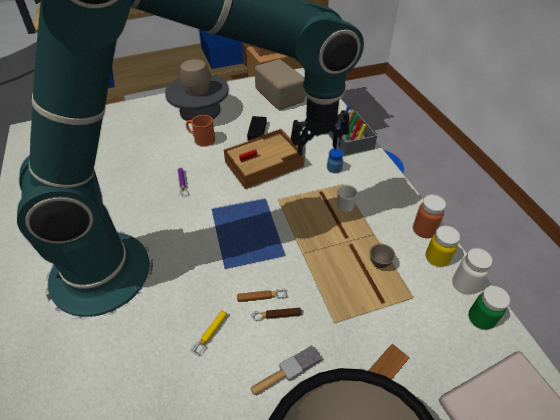

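View pics/wrist0.png

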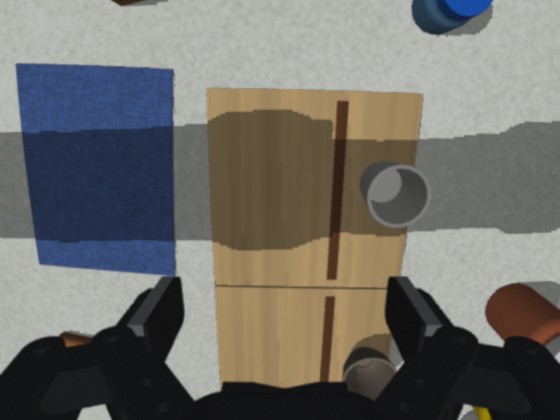

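```bash
python3 - <<'E'
from h import *
for n in ['scene0','side0','wrist0']:
    v=V(n); o,_=v.ray([[280,210]]); print(n,o,v.K[0,0],v.plane([[280,210]],0), v.dep([[280,210]]))
print(R.from_rotvec(bot.state()['tool_rot']).as_matrix().round(3))
E
```

```text
scene0 [0.95847994 0.84073389 0.66876726] 415.63878157092796 [[ 0.49140282 -0.08952911  0.        ]] [[ 0.49503172 -0.08230155  0.0051959 ]]
side0 [ 0.24944417 -0.76805991  0.93201329] 421.5055702187884 [[ 5.41101659e-01  5.44363478e-02 -1.11022302e-16]] [[ 0.5415506   0.05570239 -0.00143462]]
wrist0 [0.62504246 0.07446077 0.37432033] 349.9377499409333 [[ 0.61978705 -0.03445607  0.        ]] [[ 0.61987817 -0.03256748  0.00649063]]
[[-0.001  1.     0.   ]
 [-0.     0.    -1.   ]
 [-1.    -0.001  0.   ]]
```

```bash
python3 - <<'E'
from h import *
def crop(fn,x,y,w,h,k,out):
    im=cv2.imread(f'pics/{fn}.png')[y:y+h,x:x+w]; cv2.imwrite(f'pics/{out}.png',cv2.resize(im,None,fx=k,fy=k,interpolation=cv2.INTER_CUBIC))
crop('scene0',255,225,150,115,5,'c1')
crop('side0',205,110,150,110,5,'c2')
crop('side0',180,260,240,160,3.3,'c3')
E
```

```text
(no output)
```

View pics/c1.png

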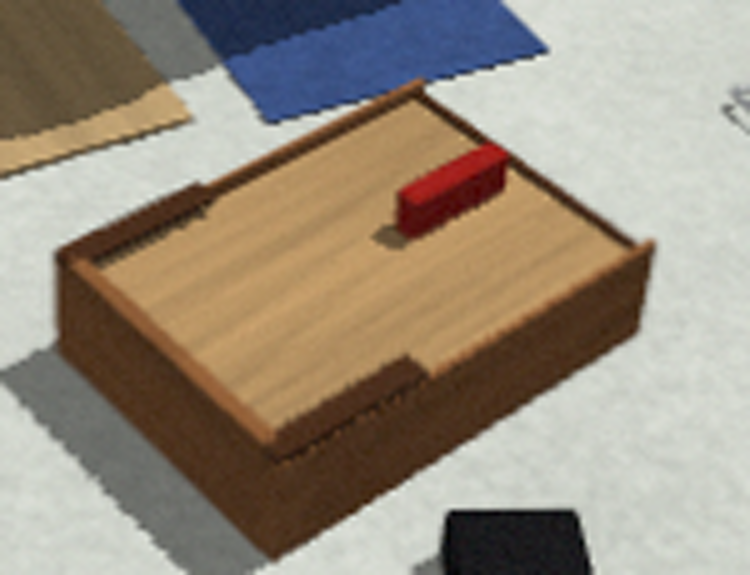

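View pics/c2.png

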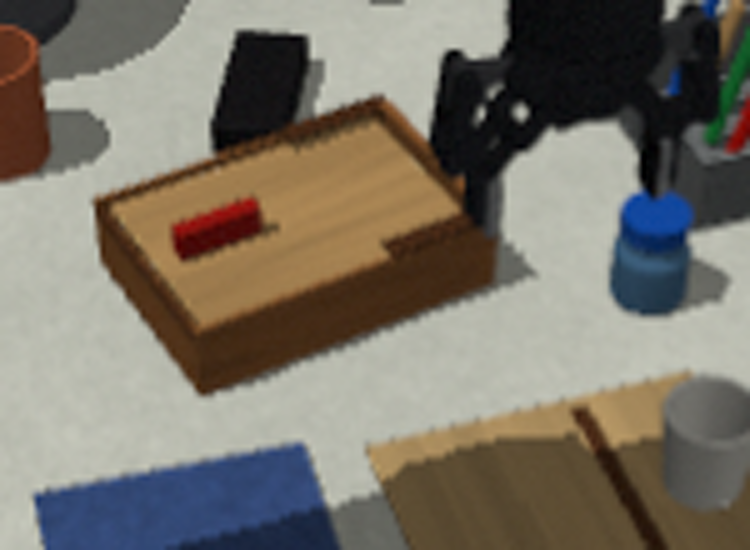

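View pics/c3.png

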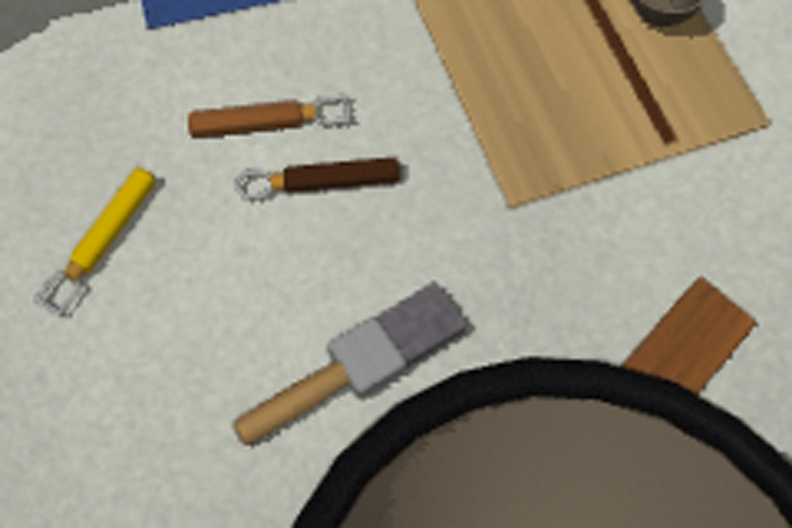

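```bash
python3 - <<'E'
from h import *
s=V('scene0'); d=V('side0'); w=V('wrist0')
f=lambda pts,o:np.array(pts)/5.+np.array(o)
print('lip corners scene z56',s.plane(f([[420,82],[652,245]],(255,225)),.056).round(4), s.dep(f([[420,90],[645,252]],(255,225))).round(4))
print('side z56',d.plane(f([[95,200],[195,330]],(205,110)),.056).round(4))
print('far corners z61 scene',s.plane(f([[60,255],[272,440]],(255,225)),.061).round(4))
print('far side z61',d.plane(f([[382,97],[495,238]],(205,110)),.061).round(4))
print('bottom corners scene', s.plane(f([[272,560],[638,330]],(255,225)),.0).round(4), 'side',d.plane(f([[207,393],[495,285]],(205,110)),0).round(4))
for n,v in (('scene',s),('side',d)):
    hsv=cv2.cvtColor(v.p,cv2.COLOR_RGB2HSV)
    m=((hsv[...,0]<8)|(hsv[...,0]>173))&(hsv[...,1]>170)&(hsv[...,2]>90)
    roi=np.zeros_like(m); 
    if n=='scene': roi[250:275,325:362]=1
    else: roi[145:165,235:262]=1
    m&=roi
    C=v.cloud()[m]; top=C[C[:,2]>.068]
    print(n,m.sum(),C.mean(0),len(top),top.mean(0).round(4),top.min(0),top.max(0))
    # mat
    m=(hsv[...,0]>105)&(hsv[...,0]<125)&(hsv[...,1]>120)
    c,_=cv2.findContours(m.astype(np.uint8),0,2)
    c=max(c,key=cv2.contourArea)
    q=cv2.approxPolyDP(c,6,True).reshape(-1,2); print('mat',v.plane(q,.003).round(4))
E
```

```text
lip corners scene z56 [[0.4643 0.1792 0.056 ]
 [0.4379 0.3264 0.056 ]] [[0.4625 0.1774 0.0493]
 [0.4423 0.3274 0.0544]]
side z56 [[0.4396 0.3222 0.056 ]
 [0.4667 0.1774 0.056 ]]
far corners z61 scene [[0.6778 0.2203 0.061 ]
 [0.649  0.3552 0.061 ]]
far side z61 [[0.6539 0.3595 0.061 ]
 [0.6714 0.1922 0.061 ]]
bottom corners scene [[0.6507 0.3637 0.    ]
 [0.4333 0.3234 0.    ]] side [[0.4713 0.178  0.    ]
 [0.6828 0.2139 0.    ]]
scene 106 [0.50393974 0.26235242 0.07492151] 106 [0.5039 0.2624 0.0749] [0.47364794 0.25001685 0.07134868] [0.53234147 0.27204262 0.07723845]
mat [[ 0.4917 -0.1093  0.003 ]
 [ 0.5074  0.1112  0.003 ]
 [ 0.344   0.1231  0.003 ]
 [ 0.3278 -0.0945  0.003 ]]
side 54 [0.50257963 0.25889431 0.07308638] 50 [0.503  0.2571 0.0747] [0.47506209 0.24753987 0.07100359] [0.53173423 0.26866382 0.07774287]
mat [[ 0.509   0.1122  0.003 ]
 [ 0.3468  0.1242  0.003 ]
 [ 0.3308 -0.0972  0.003 ]
 [ 0.4941 -0.1116  0.003 ]]
```

```bash
cat >> h.py <<'E'
def RT(yaw,pitch=0):
    """yaw: world direction angle (deg) of tool y; pitch rad about tool y"""
    a=np.radians(yaw); y=np.array([np.cos(a),np.sin(a),0]); x=np.array([0,0,-1.]); z=np.cross(x,y)
    return R.from_matrix(np.c_[x,y,z])*R.from_rotvec([0,pitch,0])
def plan(P,Rt,n=10,grip=1,st=None):
    """rows from measured pose to P(m),Rt ; straight line, even turn"""
    s=st or bot.state(); p=np.array(s['ee_pos']);r=R.from_rotvec(s['tool_rot'])
    rv=(r.inv()*Rt).as_rotvec(); dp=(np.array(P)-p)/n*1000
    print('dist mm',np.linalg.norm(dp)*n,'turn',np.abs(rv).max(),'per row',np.linalg.norm(dp))
    rows=[]
    for i in range(n):
        ri=r*R.from_rotvec(rv*i/n)
        rows.append([grip]+[round(float(q),1) for q in ri.inv().apply(dp)]+[round(float(q),4) for q in rv/n])
    for q in rows: print(q,',')
E
python3 - <<'E'
from h import *
plan([.5035,.260,.15],RT(-80))
s=V('scene0'); d=V('side0')
for n,v,rois in (('side',d,{'t4':(235,288,275,303),'t5':(264,306,303,322)}),('scene',s,{'t4':(278,175,310,188),'t5':(258,168,285,181)})):
    hsv=cv2.cvtColor(v.p,cv2.COLOR_RGB2HSV)
    for k,(a,b,c,e) in rois.items():
        m=np.zeros(hsv.shape[:2],np.uint8); sub=hsv[b:e,a:c]
        m[b:e,a:c]=(sub[...,1]>110)
        cs=max(cv2.findContours(m,0,2)[0],key=cv2.contourArea)
        r=cv2.minAreaRect(cs); box=cv2.boxPoints(r)
        print(n,k,cv2.contourArea(cs),r,v.plane([r[0]],.010).round(4)); print(v.plane(box,.01)[:,:2].round(3).tolist())
E
```

```text
dist mm 300.29773346913294 turn 1.3962971670479551 per row 30.029773346913295
[1, 8.9, -12.1, -26.0, 0.1396, 0.0001, 0.0001] ,
[1, 8.9, -15.6, -24.1, 0.1396, 0.0001, 0.0001] ,
[1, 8.9, -18.8, -21.6, 0.1396, 0.0001, 0.0001] ,
[1, 8.9, -21.6, -18.8, 0.1396, 0.0001, 0.0001] ,
[1, 8.9, -24.1, -15.6, 0.1396, 0.0001, 0.0001] ,
[1, 8.9, -26.0, -12.1, 0.1396, 0.0001, 0.0001] ,
[1, 8.9, -27.4, -8.4, 0.1396, 0.0001, 0.0001] ,
[1, 8.9, -28.3, -4.5, 0.1396, 0.0001, 0.0001] ,
[1, 8.9, -28.7, -0.5, 0.1396, 0.0001, 0.0001] ,
[1, 8.9, -28.5, 3.5, 0.1396, 0.0001, 0.0001] ,
side t4 232.5 ((255.5693359375, 295.69305419921875), (7.661786079406738, 37.41339874267578), 84.2894058227539) [[ 0.381  -0.2136  0.01  ]]
[[0.337, -0.192], [0.43, -0.213], [0.424, -0.235], [0.333, -0.214]]
side t5 217.0 ((281.93035888671875, 312.733642578125), (7.242859363555908, 36.485904693603516), 84.80557250976562) [[ 0.4277 -0.2812  0.01  ]]
[[0.387, -0.261], [0.474, -0.282], [0.468, -0.301], [0.382, -0.28]]
scene t4 111.0 ((293.5923156738281, 180.73846435546875), (5.333493232727051, 27.287641525268555), 82.87498474121094) [[ 0.3785 -0.2156  0.01  ]]
[[0.417, -0.242], [0.324, -0.223], [0.341, -0.19], [0.431, -0.209]]
scene t5 86.0 ((272.010986328125, 175.1041259765625), (4.501445770263672, 24.496240615844727), 83.9909896850586) [[ 0.4253 -0.2825  0.01  ]]
[[0.46, -0.307], [0.377, -0.288], [0.391, -0.258], [0.472, -0.278]]
```

servo_tool(
  rows=[
    [1,8.9,-12.1,-26,0.14,0,0],
    [1,8.9,-15.6,-24.1,0.14,0,0],
    [1,8.9,-18.8,-21.6,0.14,0,0],
    [1,8.9,-21.6,-18.8,0.14,0,0],
    [1,8.9,-24.1,-15.6,0.14,0,0],
    [1,8.9,-26,-12.1,0.14,0,0],
    [1,8.9,-27.4,-8.4,0.14,0,0],
    [1,8.9,-28.3,-4.5,0.14,0,0],
    [1,8.9,-28.7,-0.5,0.14,0,0],
    [1,8.9,-28.5,3.5,0.136,0,0],
  ],
)

```text
time_s: 1.15
ee_pos: [0.5036, 0.2611, 0.1498]
tool_rot: [2.133, 0.18, -2.133]
contact_force: [-0.2, -0.3, 0.3]
finger_gap: 0.0854
```

```bash
python3 - <<'E'
from h import *
print(bot.state()['ee_pos']); snap('wrist','w1'); print(bot.state()['ee_pos'],bot.state()['joints'].round(2))
print(R.from_rotvec(bot.state()['tool_rot']).as_matrix().round(3))
E
```

```text
[0.50355995 0.26105132 0.14980258]
[0.50058668 0.26577697 0.14829675] [-0.66  0.42  0.15  1.85 -0.08  0.88 -1.88]
[[-0.003  0.162 -0.987]
 [ 0.001 -0.987 -0.162]
 [-1.    -0.001  0.003]]
```

View pics/w1.png

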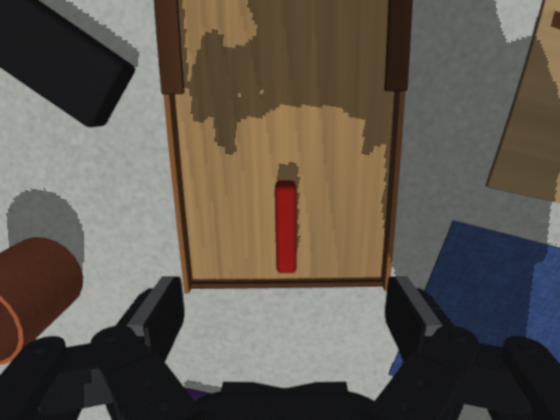

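```bash
python3 - <<'E'
from h import *
st=bot.state(); print(st['ee_pos'],st['qvel'].round(3))
p,d,m=snap('wrist','w2'); v=V('w2')
hsv=cv2.cvtColor(p,cv2.COLOR_RGB2HSV)
m=((hsv[...,0]<6)|(hsv[...,0]>175))&(hsv[...,1]>190)&(hsv[...,2]>60); m[:,:240]=0;m[:,330:]=0
cs=max(cv2.findContours(m.astype(np.uint8),0,2)[0],key=cv2.contourArea); r=cv2.minAreaRect(cs); b=cv2.boxPoints(r)
print(r,b.tolist())
print(v.plane(b,.074).round(4).tolist()); C=v.cloud()[m]; print(C.mean(0),C[:,2].min(),C[:,2].max())
st=bot.state(); print(st['ee_pos'],st['qvel'].round(3))
E
```

```text
[0.50058668 0.26577697 0.14829675] [ 0.052 -0.008 -0.037 -0.004  0.019  0.032  0.346]
((293.5, 223.5), (19.0, 91.0), 0.0) [[284.0, 269.0], [284.0, 178.0], [303.0, 178.0], [303.0, 269.0]]
[[0.4741, 0.2612, 0.074], [0.5342, 0.271, 0.074], [0.5361, 0.2596, 0.074], [0.4761, 0.2488, 0.074]]
[0.50588269 0.26008216 0.07546274] 0.057620781048795144 0.2836985111067708
[0.50164756 0.26378697 0.14890909] [ 0.062 -0.017  0.026 -0.011  0.023  0.018  0.208]
```

```bash
python3 - <<'E'
from h import *
st=bot.state(); 
plan([.5045,.2600,.062],RT(-80),8)
E
```

```text
dist mm 87.03831554435097 turn 0.002443898775518164 per row 10.87978944304387
[1, 10.9, 0.5, -0.3, -0.0, 0.0003, 0.0001] ,
[1, 10.9, 0.5, -0.3, -0.0, 0.0003, 0.0001] ,
[1, 10.9, 0.5, -0.3, -0.0, 0.0003, 0.0001] ,
[1, 10.9, 0.5, -0.3, -0.0, 0.0003, 0.0001] ,
[1, 10.9, 0.5, -0.3, -0.0, 0.0003, 0.0001] ,
[1, 10.9, 0.5, -0.3, -0.0, 0.0003, 0.0001] ,
[1, 10.9, 0.5, -0.3, -0.0, 0.0003, 0.0001] ,
[1, 10.9, 0.5, -0.3, -0.0, 0.0003, 0.0001] ,
```

servo_tool(
  rows=[
    [1,11,0,-0.1,0,0,0],
    [1,11,0,-0.1,0,0,0],
    [1,11,0,-0.1,0,0,0],
    [1,11,0,-0.1,0,0,0],
    [1,11,0,-0.1,0,0,0],
    [1,11,0,-0.1,0,0,0],
    [1,11,0,-0.1,0,0,0],
    [1,11,0,-0.1,0,0,0],
    [1,0,0,0,0,0,0],
    [1,0,0,0,0,0,0],
  ],
)

```text
time_s: 2.25
ee_pos: [0.505, 0.2602, 0.0621]
tool_rot: [2.13, 0.186, -2.13]
contact_force: [0.5, 0.6, 1.0]
finger_gap: 0.0852
```

```bash
python3 - <<'E'
from h import *
st=bot.state(); print(st['ee_pos'],st['qvel'].round(3))
p,d,m=snap('wrist','w3');snap('scene','s3');st=bot.state(); print(st['ee_pos'],st['qvel'].round(3),st['contact_force'])
im=cv2.imread('pics/s3.png')[200:360,230:430]
b=cv2.imread('pics/w3.png')
cv2.imwrite('pics/c4.png',np.hstack([cv2.resize(im,(525,420)),b[:,140:410]]))
E
```

```text
[0.50501817 0.26021971 0.06214401] [-0.    -0.016  0.002 -0.007  0.001  0.003  0.002]
[0.5053036  0.26039518 0.06270582] [ 0.001 -0.005  0.001 -0.001 -0.001 -0.002 -0.001] [0.39967658 0.27650961 0.72691748]
```

View pics/c4.png

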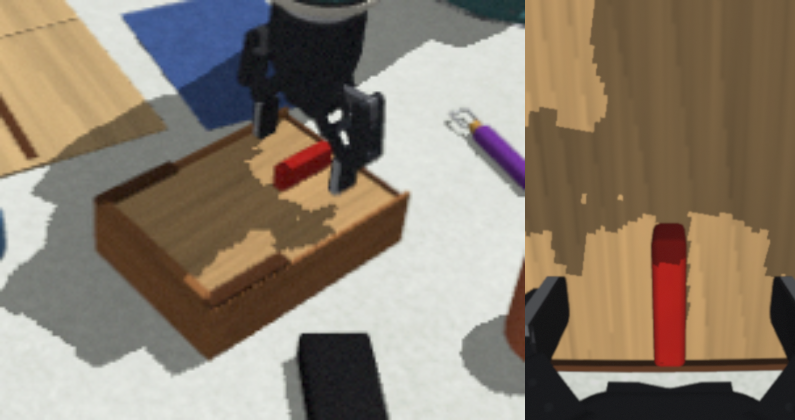

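servo_tool(
  rows=[
    [-1,0,0,0,0,0,0],
    [-1,0,0,0,0,0,0],
    [-1,0,0,0,0,0,0],
    [-1,0,0,0,0,0,0],
    [-1,0,0,0,0,0,0],
    [-1,0,0,0,0,0,0],
    [-1,0,0,0,0,0,0],
    [-1,0,0,0,0,0,0],
    [-1,0,0,0,0,0,0],
    [-1,0,0,0,0,0,0],
  ],
)

```text
time_s: 3.35
ee_pos: [0.5051, 0.2604, 0.0625]
tool_rot: [2.13, 0.187, -2.13]
contact_force: [-1.4, -0.1, 5.2]
finger_gap: 0.0124
```

servo_tool(
  rows=[
    [-1,-0.9,0,0,0,-0.0055,0],
    [-1,-0.9,0,0,0,-0.0055,0],
    [-1,-0.9,0,0,0,-0.0055,0],
    [-1,-0.9,0,0,0,-0.0055,0],
    [-1,-0.9,0,0,0,-0.0055,0],
    [-1,-0.9,0,0,0,-0.0055,0],
    [-1,-0.9,0,0,0,-0.0055,0],
    [-1,-0.9,0,0,0,-0.0055,0],
    [-1,-0.9,0,0,0,-0.0055,0],
    [-1,-0.9,0,0,0,-0.0055,0],
  ],
)

```text
time_s: 4.35
ee_pos: [0.5052, 0.2603, 0.0713]
tool_rot: [2.068, 0.181, -2.186]
contact_force: [-0.7, -0.1, -1.1]
finger_gap: 0.0126
```

```bash
python3 - <<'E'
from h import *
p,d,m=snap('side','d4');snap('scene','s4');st=bot.state(); print(st['ee_pos'],st['contact_force'],st['ft_torque'],st['finger_gap'])
print(R.from_rotvec(st['tool_rot']).as_matrix().round(3))
a=cv2.resize(cv2.imread('pics/s4.png')[215:345,240:400],(480,390),interpolation=2)
b=cv2.resize(cv2.imread('pics/d4.png')[110:215,205:313],(400,390),interpolation=2)
cv2.imwrite('pics/c5.png',np.hstack([a,b])[:,:800])
E
```

```text
[0.50537489 0.26032769 0.07134116] [ 0.30363484 -0.22982107 -0.72735311] [ 0.04878925  0.00110455 -0.00903942] 0.012452358937926657
[[-0.054  0.174 -0.983]
 [-0.01  -0.985 -0.174]
 [-0.998 -0.     0.055]]
```

View pics/c5.png

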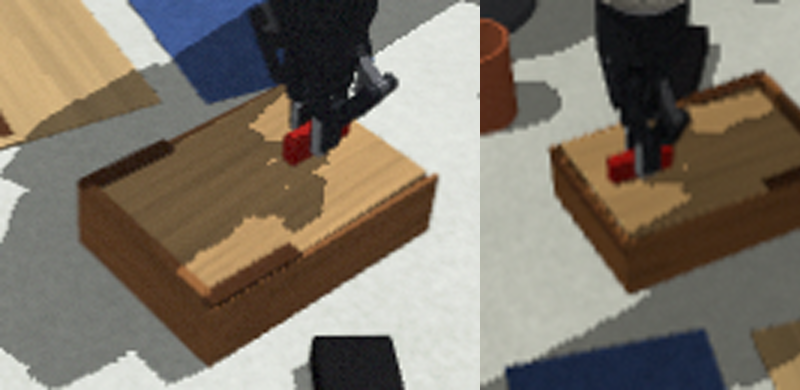

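servo_tool(
  rows=[
    [-1,0.4,0,8,0,0,0],
    [-1,0.4,0,8,0,0,0],
    [-1,0.4,0,8,0,0,0],
    [-1,0.4,0,8,0,0,0],
    [-1,0.4,0,8,0,0,0],
    [-1,0.4,0,8,0,0,0],
    [-1,0.4,0,8,0,0,0],
    [-1,0.4,0,8,0,0,0],
    [-1,0.4,0,8,0,0,0],
    [-1,0.4,0,8,0,0,0],
  ],
)

```text
time_s: 5.45
ee_pos: [0.4257, 0.2463, 0.0717]
tool_rot: [2.068, 0.181, -2.186]
contact_force: [0.1, 0.2, -2.6]
finger_gap: 0.0129
```

```bash
cat >> h.py <<'E'
def duo(tag,ca=(215,345,240,400),cb=(110,215,205,345)):
    snap('side','d'+tag);snap('scene','s'+tag)
    a=cv2.resize(cv2.imread(f'pics/s{tag}.png')[ca[0]:ca[1],ca[2]:ca[3]],(400,390),interpolation=2)
    b=cv2.resize(cv2.imread(f'pics/d{tag}.png')[cb[0]:cb[1],cb[2]:cb[3]],(400,390),interpolation=2)
    cv2.imwrite(f'pics/x{tag}.png',np.hstack([a,b]))
    st=bot.state(); print(st['time_s'],st['ee_pos'].round(4),st['contact_force'].round(1),st['ft_torque'].round(2),st['finger_gap'])
    print(R.from_rotvec(st['tool_rot']).as_matrix().round(3).tolist())
E
python3 -c "
from h import *
duo('5',(190,345,240,440),(110,260,165,345))"
```

```text
5.55 [0.4253 0.2462 0.0717] [ 0.8 -0.5 -0.8] [-0.03 -0.01 -0.02] 0.012737039937785556
[[-0.055, 0.174, -0.983], [-0.01, -0.985, -0.174], [-0.998, 0.0, 0.056]]
```

View pics/x5.png

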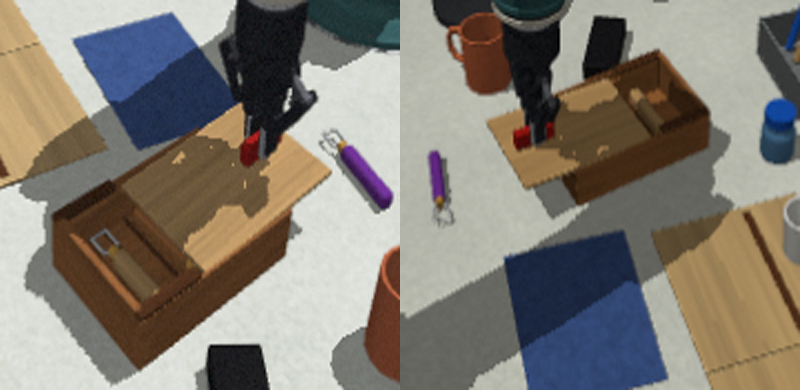

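servo_tool(
  rows=[
    [-1,-10,0,1,0,0.005,0],
    [-1,-12,0,1,0,0.006,0],
    [-1,-12,0,1,0,0.006,0],
    [-1,-12,0,0,0,0.006,0],
    [-1,-12,0,0,0,0.006,0],
    [-1,-12,0,0,0,0.006,0],
    [-1,-12,0,0,0,0.006,0],
    [-1,-12,0,0,0,0.006,0],
    [-1,-12,0,0,0,0.006,0],
    [-1,-12,0,0,0,0.002,0],
  ],
)

```text
time_s: 6.55
ee_pos: [0.4267, 0.2464, 0.1908]
tool_rot: [2.13, 0.187, -2.13]
contact_force: [0.6, 0.4, -1.2]
finger_gap: 0.0125
```

```bash
python3 -c "
from h import *
duo('6',(150,345,240,440),(50,260,135,345))
plan([.414,-.047,.15],RT(-5.3),10,-1)"
```

```text
6.65 [0.4273 0.2468 0.1914] [-0.1 -1.1 -1.1] [-0.05  0.05  0.  ] 0.012798667302135336
[[0.002, 0.174, -0.985], [0.001, -0.985, -0.174], [-1.0, -0.001, -0.002]]
dist mm 297.0445258025522 turn 1.3034376539511363 per row 29.704452580255218
[-1, 4.1, 28.7, 6.4, -0.1303, -0.0002, -0.0] ,
[-1, 4.1, 27.6, 10.1, -0.1303, -0.0002, -0.0] ,
[-1, 4.1, 26.1, 13.6, -0.1303, -0.0002, -0.0] ,
[-1, 4.1, 24.1, 16.9, -0.1303, -0.0002, -0.0] ,
[-1, 4.1, 21.7, 19.9, -0.1303, -0.0002, -0.0] ,
[-1, 4.1, 18.9, 22.5, -0.1303, -0.0002, -0.0] ,
[-1, 4.1, 15.8, 24.8, -0.1303, -0.0002, -0.0] ,
[-1, 4.1, 12.5, 26.6, -0.1303, -0.0002, -0.0] ,
[-1, 4.1, 8.9, 28.0, -0.1303, -0.0002, -0.0] ,
[-1, 4.1, 5.2, 29.0, -0.1303, -0.0002, -0.0] ,
```

View pics/x6.png

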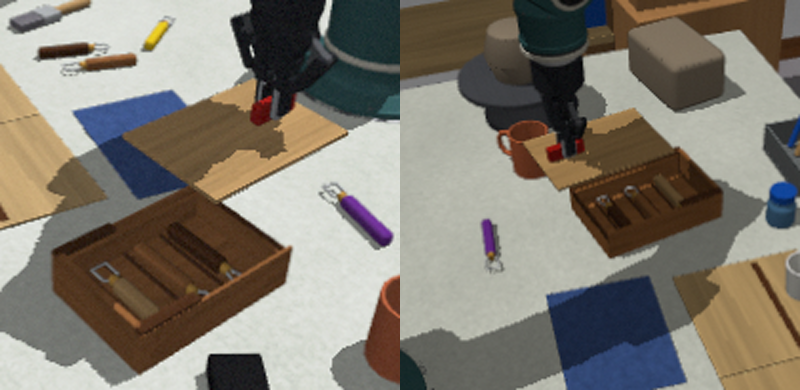

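servo_tool(
  rows=[
    [-1,4,28.7,6.4,-0.13,0,0],
    [-1,4,27.6,10.1,-0.13,0,0],
    [-1,4,26.1,13.6,-0.13,0,0],
    [-1,4,24.1,16.9,-0.13,0,0],
    [-1,4,21.7,19.9,-0.13,0,0],
    [-1,4,18.9,22.5,-0.13,0,0],
    [-1,4,15.8,24.8,-0.13,0,0],
    [-1,4,12.5,26.6,-0.13,0,0],
    [-1,4,8.9,28,-0.13,0,0],
    [-1,4,5.2,29,-0.13,0,0],
  ],
)

```text
time_s: 7.65
ee_pos: [0.4126, -0.0485, 0.1494]
tool_rot: [1.275, 1.165, -1.276]
contact_force: [0.7, 0.4, -0.4]
finger_gap: 0.0125
```

servo_tool(
  rows=[
    [-1,8,0,0,0,0,0],
    [-1,8,0,0,0,0,0],
    [-1,8,0,0,0,0,0],
    [-1,8,0,0,0,0,0],
    [-1,8,0,0,0,0,0],
    [-1,8,0,0,0,0,0],
    [-1,8,0,0,0,0,0],
    [-1,8,0,0,0,0,0],
    [-1,8,0,0,0,0,0],
    [-1,0,0,0,0,0,0],
  ],
)

```text
time_s: 8.65
ee_pos: [0.4124, -0.0474, 0.0768]
tool_rot: [1.279, 1.163, -1.281]
contact_force: [0.6, -0.2, -1.0]
finger_gap: 0.0127
```

```bash
python3 -c "
from h import *
duo('7',(150,345,220,420),(150,320,135,345))
plan([.414,-.047,.05],RT(-5.3),10,-1)"
```

```text
8.75 [ 0.4129 -0.0474  0.0777] [-0.4 -0.4 -0.8] [-0.04  0.05  0.02] 0.012004871362553238
[[-0.0, 0.995, -0.096], [-0.0, -0.096, -0.995], [-1.0, -0.0, 0.0]]
dist mm 27.70432503367224 turn 0.0036354280176465782 per row 2.770432503367224
[-1, 2.8, 0.1, -0.1, -0.0004, 0.0, 0.0] ,
[-1, 2.8, 0.1, -0.1, -0.0004, 0.0, 0.0] ,
[-1, 2.8, 0.1, -0.1, -0.0004, 0.0, 0.0] ,
[-1, 2.8, 0.1, -0.1, -0.0004, 0.0, 0.0] ,
[-1, 2.8, 0.1, -0.1, -0.0004, 0.0, 0.0] ,
[-1, 2.8, 0.1, -0.1, -0.0004, 0.0, 0.0] ,
[-1, 2.8, 0.1, -0.1, -0.0004, 0.0, 0.0] ,
[-1, 2.8, 0.1, -0.1, -0.0004, 0.0, 0.0] ,
[-1, 2.8, 0.1, -0.1, -0.0004, 0.0, 0.0] ,
[-1, 2.8, 0.1, -0.1, -0.0004, 0.0, 0.0] ,
```

View pics/x7.png

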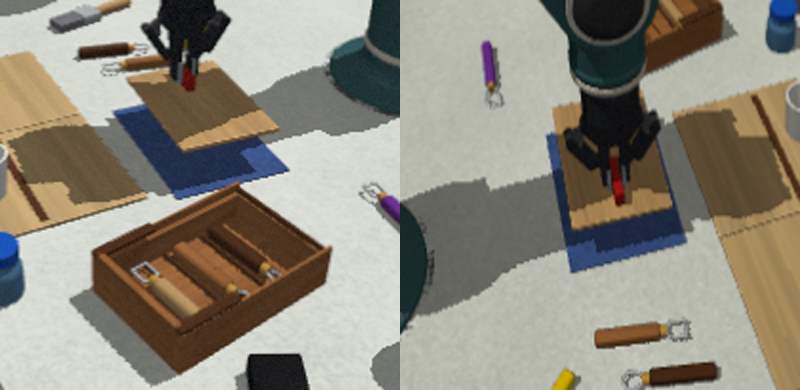

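servo_tool(
  rows=[
    [-1,8,0,0,0,0,0],
    [-1,8,0,0,0,0,0],
    [-1,8,0,0,0,0,0],
    [-1,8,0,0,0,0,0],
    [-1,8,0,0,0,0,0],
    [-1,6,0,0,0,0,0],
    [-1,4,0,0,0,0,0],
    [-1,3,0,0,0,0,0],
    [-1,2,0,0,0,0,0],
    [-1,0,0,0,0,0,0],
  ],
)

```text
time_s: 9.75
ee_pos: [0.4129, -0.0474, 0.0227]
tool_rot: [1.279, 1.162, -1.28]
contact_force: [-0.7, -1.3, -1.2]
finger_gap: 0.0127
```

servo_tool(
  rows=[
    [-1,0.7,0,0,0,0,0],
    [-1,0.5,0,0,0,0,0],
    [-1,0,0,0,0,0,0],
    [0,0,0,0,0,0,0],
    [0,0,0,0,0,0,0],
    [0,0,0,0,0,0,0],
    [0,0,0,0,0,0,0],
    [0,-5,0,0,0,0,0],
    [0,-10,0,0,0,0,0],
    [0,-10,0,0,0,0,0],
  ],
)

```text
time_s: 10.75
ee_pos: [0.4129, -0.0474, 0.0475]
tool_rot: [1.28, 1.162, -1.28]
contact_force: [0.7, -0.1, -0.5]
finger_gap: 0.0428
```

servo_tool(
  rows=[
    [0,-20,0,0,0,0,0],
    [0,-20,0,0,0,0,0],
    [0,-20,0,0,0,0,0],
    [0,-20,0,0,0,0,0],
    [0,-20,0,0,0,0,0],
    [0,-20,0,0,0,0,0],
    [0,-10,0,0,0,0,0],
    [0,0,0,0,0,0,0],
    [0,0,0,0,0,0,0],
    [0,0,0,0,0,0,0],
  ],
)

```text
time_s: 11.75
ee_pos: [0.4125, -0.0473, 0.1758]
tool_rot: [1.279, 1.163, -1.281]
contact_force: [0.4, -0.2, 0.4]
finger_gap: 0.0425
```

```bash
python3 -c "
from h import *
duo('8',(0,420,0,560),(0,420,0,560))
snap('wrist','w8')"
```

```text
11.85 [ 0.4126 -0.0474  0.1759] [-0.2  0.8 -0.1] [-0.01  0.   -0.05] 0.04287558899969759
[[-0.001, 0.995, -0.096], [-0.0, -0.096, -0.995], [-1.0, -0.001, 0.0]]
```

View pics/d8.png

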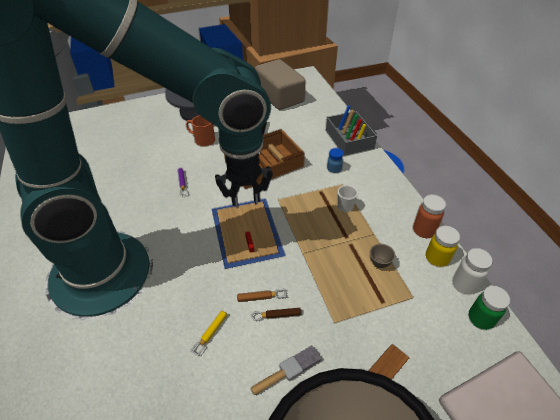

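View pics/s8.png

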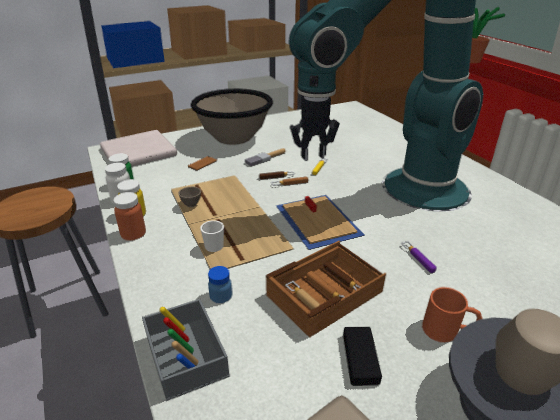

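View pics/w8.png

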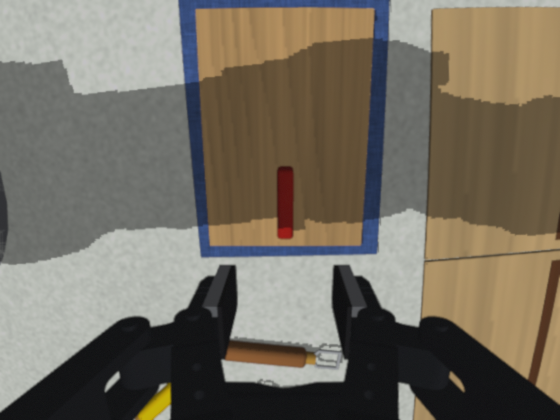

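```bash
python3 - <<'E'
from h import *
d=V('d8'); s=V('s8')
im=cv2.imread('pics/d8.png')[220:330,270:420]; cv2.imwrite('pics/c8.png',cv2.resize(im,None,fx=5,fy=5,interpolation=2))
hsv=cv2.cvtColor(d.p,cv2.COLOR_RGB2HSV)
m=((hsv[...,0]>8)&(hsv[...,0]<25)&(hsv[...,1]>60)).astype(np.uint8); m[:180]=0;m[:,:278]=0;m[330:]=0;m[:,415:]=0
m=cv2.morphologyEx(m,3,np.ones((5,5)))
c=max(cv2.findContours(m,0,2)[0],key=cv2.contourArea); q=cv2.approxPolyDP(c,4,True).reshape(-1,2); print(q.tolist()); print(d.plane(q,.005).round(3).tolist())
E
```

```text
[[342, 184], [278, 199], [334, 322], [413, 297], [392, 264], [392, 250], [379, 244], [356, 205], [348, 212], [338, 209], [337, 189]]
[[0.765, 0.092, 0.005], [0.549, 0.096, 0.005], [0.539, -0.345, 0.005], [0.758, -0.349, 0.005], [0.759, -0.239, 0.005], [0.783, -0.197, 0.005], [0.759, -0.166, 0.005], [0.765, -0.007, 0.005], [0.73, -0.026, 0.005], [0.706, -0.004, 0.005], [0.74, 0.076, 0.005]]
```

View pics/c8.png

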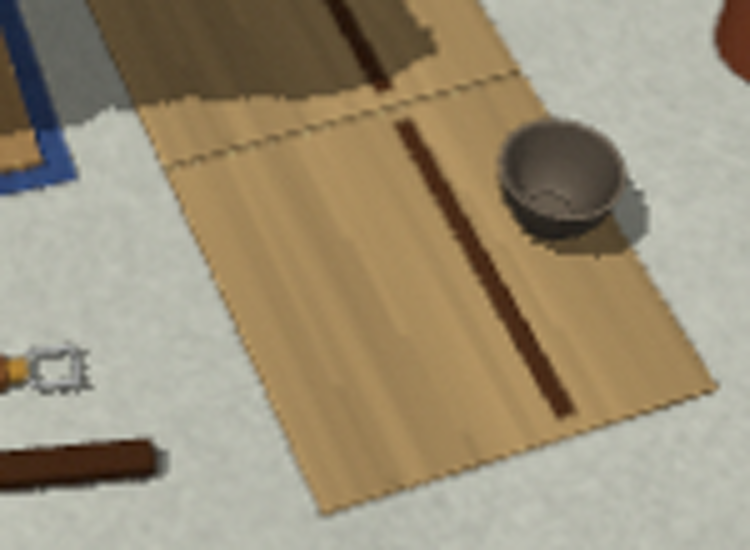

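```bash
python3 - <<'E'
from h import *
d=V('d8')
f=lambda p:np.array(p)/5.+[270,220]
print(d.plane(f([[168,166],[520,71],[717,385],[322,515]]),.005).round(4).tolist(), 'line',d.plane(f([[395,123],[413,119],[555,415],[578,410]]),.005).round(4).tolist(),'bowl base',d.plane(f([[552,205]]),.005), 'rim c',d.plane(f([[561,170]]),.05))
s=V('s8')
# tools in box: zoom
im=cv2.imread('pics/s8.png')[235:335,255:400]; cv2.imwrite('pics/c9.png',cv2.resize(im,None,fx=5.4,fy=5.4,interpolation=2))
E
```

```text
[[0.5466, -0.1251, 0.005], [0.7623, -0.1292, 0.005], [0.7593, -0.3494, 0.005], [0.5391, -0.3474, 0.005]] line [[0.6778, -0.1395, 0.005], [0.6886, -0.1403, 0.005], [0.6725, -0.3364, 0.005], [0.6849, -0.3378, 0.005]] bowl base [[ 0.73385463 -0.21970888  0.005     ]] rim c [[ 0.72576979 -0.22778317  0.05      ]]
```

View pics/c9.png

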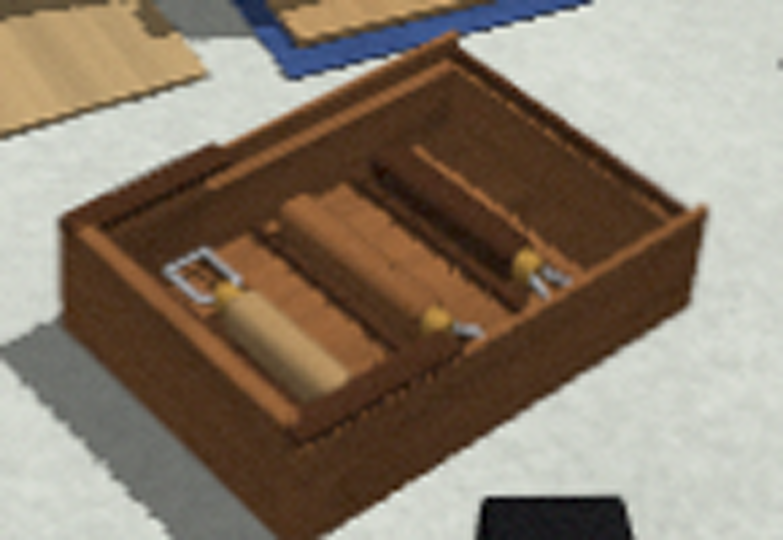

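```bash
python3 - <<'E'
from h import *
print(bot.state()['joints'].round(2))
w=V('w8'); print(w.plane([[228,350],[305,358],[265,354]],.014).round(4).tolist())
plan([.380,-.2145,.09],RT(76.5),10,0)
E
```

```text
[-0.16  0.12  0.22  2.18 -0.04  0.85 -0.02]
[[0.3395, -0.2026, 0.014], [0.4173, -0.2199, 0.014], [0.3767, -0.2109, 0.014]]
dist mm 190.73022961292344 turn 1.4311844097809656 per row 19.073022961292345
[0, 8.6, -1.6, 16.9, -0.1431, -0.0001, 0.0001] ,
[0, 8.6, -4.0, 16.5, -0.1431, -0.0001, 0.0001] ,
[0, 8.6, -6.4, 15.8, -0.1431, -0.0001, 0.0001] ,
[0, 8.6, -8.5, 14.7, -0.1431, -0.0001, 0.0001] ,
[0, 8.6, -10.6, 13.4, -0.1431, -0.0001, 0.0001] ,
[0, 8.6, -12.4, 11.7, -0.1431, -0.0001, 0.0001] ,
[0, 8.6, -13.9, 9.8, -0.1431, -0.0001, 0.0001] ,
[0, 8.6, -15.2, 7.7, -0.1431, -0.0001, 0.0001] ,
[0, 8.6, -16.1, 5.5, -0.1431, -0.0001, 0.0001] ,
[0, 8.6, -16.7, 3.1, -0.1431, -0.0001, 0.0001] ,
```

servo_tool(
  rows=[
    [0,8.6,-1.6,16.9,-0.143,0,0],
    [0,8.6,-4,16.5,-0.143,0,0],
    [0,8.6,-6.4,15.8,-0.143,0,0],
    [0,8.6,-8.5,14.7,-0.143,0,0],
    [0,8.6,-10.6,13.4,-0.143,0,0],
    [0,8.6,-12.4,11.7,-0.143,0,0],
    [0,8.6,-13.9,9.8,-0.143,0,0],
    [0,8.6,-15.2,7.7,-0.143,0,0],
    [0,8.6,-16.1,5.5,-0.143,0,0],
    [0,8.6,-16.7,3.1,-0.143,0,0],
  ],
)

```text
time_s: 12.9
ee_pos: [0.3798, -0.2149, 0.0898]
tool_rot: [0.181, 1.564, -0.181]
contact_force: [0.2, -0.4, 0.4]
finger_gap: 0.0426
```

servo_tool(
  rows=[
    [0,8,0,0,0,0,0],
    [0,8,0,0,0,0,0],
    [0,8,0,0,0,0,0],
    [0,8,0,0,0,0,0],
    [0,8,0,0,0,0,0],
    [0,0,0,0,0,0,0],
    [0,0,0,0,0,0,0],
    [0,0,0,0,0,0,0],
    [0,0,0,0,0,0,0],
    [0,0,0,0,0,0,0],
  ],
)

```text
time_s: 13.9
ee_pos: [0.3803, -0.2144, 0.0508]
tool_rot: [0.186, 1.562, -0.186]
contact_force: [-0.0, 0.2, 0.1]
finger_gap: 0.0431
```

```bash
python3 - <<'E'
from h import *
duo('10',(140,220,230,350),(240,345,205,345))
snap('wrist','w10')
plan([.379,-.2135,.012],RT(76.5),10,0)
im=np.hstack([cv2.imread('pics/x10.png'),cv2.resize(cv2.imread('pics/w10.png'),(520,390))]); cv2.imwrite('pics/y10.png',cv2.resize(im,(800,236)))
E
```

```text
14.0 [ 0.3802 -0.2144  0.0507] [-0.4 -0.1  0.1] [ 0.02  0.   -0.04] 0.04274831146463588
[[0.0, 0.235, 0.972], [-0.0, 0.972, -0.235], [-1.0, -0.0, 0.0]]
dist mm 38.70869228785016 turn 0.0012775600923927728 per row 3.870869228785016
[0, 3.9, 0.1, -0.1, -0.0001, 0.0, 0.0] ,
[0, 3.9, 0.1, -0.1, -0.0001, 0.0, 0.0] ,
[0, 3.9, 0.1, -0.1, -0.0001, 0.0, 0.0] ,
[0, 3.9, 0.1, -0.1, -0.0001, 0.0, 0.0] ,
[0, 3.9, 0.1, -0.1, -0.0001, 0.0, 0.0] ,
[0, 3.9, 0.1, -0.1, -0.0001, 0.0, 0.0] ,
[0, 3.9, 0.1, -0.1, -0.0001, 0.0, 0.0] ,
[0, 3.9, 0.1, -0.1, -0.0001, 0.0, 0.0] ,
[0, 3.9, 0.1, -0.1, -0.0001, 0.0, 0.0] ,
[0, 3.9, 0.1, -0.1, -0.0001, 0.0, 0.0] ,
```

View pics/y10.png

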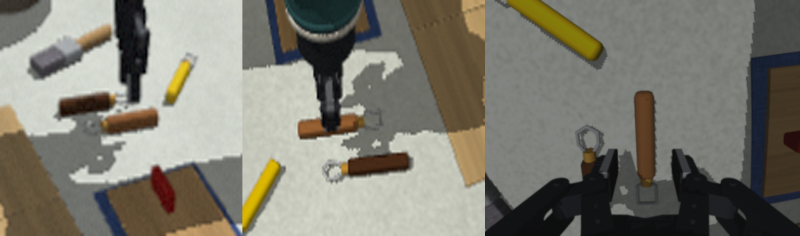

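servo_tool(
  rows=[
    [0,6,0,0,0,0,0],
    [0,6,0,0,0,0,0],
    [0,6,0,0,0,0,0],
    [0,6,0,0,0,0,0],
    [0,6,0,0,0,0,0],
    [0,5,0,0,0,0,0],
    [0,3,0,0,0,0,0],
    [-1,0,0,0,0,0,0],
    [-1,0,0,0,0,0,0],
    [-1,0,0,0,0,0,0],
  ],
)

```text
time_s: 15.05
ee_pos: [0.3803, -0.2144, 0.0128]
tool_rot: [0.186, 1.563, -0.186]
contact_force: [-0.6, -0.7, -0.4]
finger_gap: 0.0162
```

servo_tool(
  rows=[
    [-1,0,0,0,0,0,0],
    [-1,0,0,0,0,0,0],
    [-1,0,0,0,0,0,0],
    [-1,-6,0,0,0,0,0],
    [-1,-10,0,0,0,0,0],
    [-1,-10,0,0,0,0,0],
    [-1,-10,0,0,0,0,0],
    [-1,-10,0,0,0,0,0],
    [-1,-10,0,0,0,0,0],
    [-1,-10,0,0,0,0,0],
  ],
)

```text
time_s: 16.05
ee_pos: [0.3802, -0.2143, 0.0795]
tool_rot: [0.186, 1.563, -0.186]
contact_force: [-0.4, 0.5, -0.6]
finger_gap: 0.0162
```

```bash
python3 - <<'E'
from h import *
duo('11',(100,220,220,350),(200,345,205,345))
snap('wrist','w11')
plan([.592,-.153,.085],RT(88.5),10,-1)
im=np.hstack([cv2.imread('pics/x11.png'),cv2.resize(cv2.imread('pics/w11.png'),(520,390))]); cv2.imwrite('pics/y11.png',cv2.resize(im,(800,236)))
E
```

```text
16.15 [ 0.3808 -0.2146  0.0799] [ 0.3 -0.7 -0.9] [ 0.01 -0.01 -0.  ] 0.016340899494012705
[[0.002, 0.235, 0.972], [-0.001, 0.972, -0.235], [-1.0, -0.0, 0.002]]
dist mm 220.33616383362835 turn 0.21050091341991536 per row 22.033616383362833
[-1, -0.6, 10.9, 19.1, -0.0211, 0.0001, 0.0] ,
[-1, -0.6, 10.5, 19.3, -0.0211, 0.0001, 0.0] ,
[-1, -0.6, 10.1, 19.6, -0.0211, 0.0001, 0.0] ,
[-1, -0.6, 9.7, 19.8, -0.0211, 0.0001, 0.0] ,
[-1, -0.6, 9.3, 20.0, -0.0211, 0.0001, 0.0] ,
[-1, -0.6, 8.9, 20.2, -0.0211, 0.0001, 0.0] ,
[-1, -0.6, 8.4, 20.3, -0.0211, 0.0001, 0.0] ,
[-1, -0.6, 8.0, 20.5, -0.0211, 0.0001, 0.0] ,
[-1, -0.6, 7.6, 20.7, -0.0211, 0.0001, 0.0] ,
[-1, -0.6, 7.1, 20.8, -0.0211, 0.0001, 0.0] ,
```

View pics/y11.png

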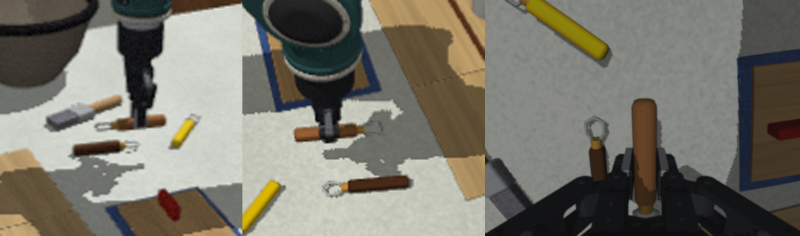

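servo_tool(
  rows=[
    [-1,-0.6,10.7,19.1,-0.021,0,0],
    [-1,-0.6,10.3,19.3,-0.021,0,0],
    [-1,-0.6,9.9,19.6,-0.021,0,0],
    [-1,-0.6,9.5,19.8,-0.021,0,0],
    [-1,-0.6,9.1,20,-0.021,0,0],
    [-1,-0.6,8.7,20.2,-0.021,0,0],
    [-1,-0.6,8.2,20.3,-0.021,0,0],
    [-1,-0.6,7.8,20.5,-0.021,0,0],
    [-1,-0.6,7.4,20.7,-0.021,0,0],
    [-1,-0.6,7,20.8,-0.021,0,0],
  ],
)

```text
time_s: 17.2
ee_pos: [0.5918, -0.1545, 0.0838]
tool_rot: [0.021, 1.572, -0.02]
contact_force: [0.1, 0.0, -0.2]
finger_gap: 0.016
```

servo_tool(
  rows=[
    [-1,8,0,0,0,0,0],
    [-1,8,0,0,0,0,0],
    [-1,8,0,0,0,0,0],
    [-1,8,0,0,0,0,0],
    [-1,8,0,0,0,0,0],
    [-1,8,0,0,0,0,0],
    [-1,6,0,0,0,0,0],
    [-1,4,0,0,0,0,0],
    [-1,4,0,0,0,0,0],
    [-1,0,0,0,0,0,0],
  ],
)

```text
time_s: 18.2
ee_pos: [0.5912, -0.1549, 0.0222]
tool_rot: [0.021, 1.571, -0.021]
contact_force: [-0.2, 0.3, -0.7]
finger_gap: 0.0162
```

```bash
python3 - <<'E'
from h import *
duo('12',(150,280,160,320),(160,335,270,420))
plan([.592,-.155,.019],RT(88.5),10,-1)
E
```

```text
18.3 [ 0.5915 -0.155   0.0227] [-0.8  0.2 -0.6] [-0.03 -0.08 -0.07] 0.01626524400062691
[[0.0, 0.027, 1.0], [-0.0, 1.0, -0.027], [-1.0, -0.0, 0.0]]
dist mm 3.754100647054824 turn 0.0006223023843187874 per row 0.37541006470548244
[-1, 0.4, -0.0, 0.0, -0.0001, 0.0, 0.0] ,
[-1, 0.4, -0.0, 0.0, -0.0001, 0.0, 0.0] ,
[-1, 0.4, -0.0, 0.0, -0.0001, 0.0, 0.0] ,
[-1, 0.4, -0.0, 0.0, -0.0001, 0.0, 0.0] ,
[-1, 0.4, -0.0, 0.0, -0.0001, 0.0, 0.0] ,
[-1, 0.4, -0.0, 0.0, -0.0001, 0.0, 0.0] ,
[-1, 0.4, -0.0, 0.0, -0.0001, 0.0, 0.0] ,
[-1, 0.4, -0.0, 0.0, -0.0001, 0.0, 0.0] ,
[-1, 0.4, -0.0, 0.0, -0.0001, 0.0, 0.0] ,
[-1, 0.4, -0.0, 0.0, -0.0001, 0.0, 0.0] ,
```

View pics/x12.png

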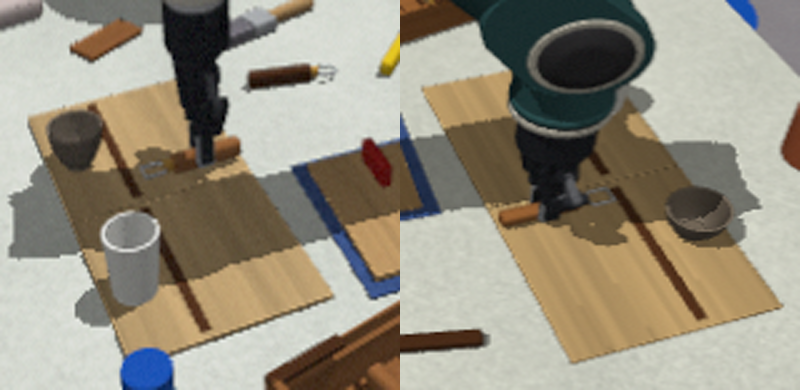

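servo_tool(
  rows=[
    [-1,2,0,0,0,0,0],
    [-1,1.5,0,0,0,0,0],
    [-1,1,0,0,0,0,0],
    [-0.3,0,0,0,0,0,0],
    [-0.3,0,0,0,0,0,0],
    [-0.3,0,0,0,0,0,0],
    [-0.3,-4,0,0,0,0,0],
    [-0.3,-12,0,0,0,0,0],
    [-0.3,-20,0,0,0,0,0],
    [-0.3,-30,0,0,0,0,0],
  ],
)

```text
time_s: 19.3
ee_pos: [0.5907, -0.1548, 0.0846]
tool_rot: [0.021, 1.572, -0.021]
contact_force: [-0.1, 0.4, 0.3]
finger_gap: 0.0299
```

```bash
python3 - <<'E'
from h import *
duo('13',(150,280,160,320),(160,335,270,420))
d=V('d13')
# t5 remeasure
hsv=cv2.cvtColor(d.p,cv2.COLOR_RGB2HSV); m=np.zeros(hsv.shape[:2],np.uint8); m[300:330,255:310]=(hsv[300:330,255:310,1]>110)
cs=max(cv2.findContours(m,0,2)[0],key=cv2.contourArea); r=cv2.minAreaRect(cs); print(r,d.plane([r[0]],.011),d.plane(cv2.boxPoints(r),.011)[:,:2].round(3).tolist())
plan([.4265,-.2815,.09],RT(76),10,0)
E
```

```text
19.4 [ 0.5935 -0.1555  0.0887] [ 1.2 -0.8  1.5] [-0.01 -0.06 -0.04] 0.030212006178114936
[[0.006, 0.027, 1.0], [-0.001, 1.0, -0.027], [-1.0, -0.001, 0.006]]
((280.9795227050781, 312.7746276855469), (7.1523237228393555, 38.38715362548828), 84.80557250976562) [[ 0.42522727 -0.28103327  0.011     ]] [[0.382, -0.261], [0.474, -0.283], [0.468, -0.301], [0.377, -0.28]]
dist mm 209.17229408358097 turn 0.21737019593022563 per row 20.917229408358097
[0, -0.2, -13.0, -16.3, 0.0217, 0.0006, 0.0] ,
[0, -0.2, -13.4, -16.1, 0.0217, 0.0006, 0.0] ,
[0, -0.2, -13.7, -15.8, 0.0217, 0.0006, 0.0] ,
[0, -0.2, -14.1, -15.5, 0.0217, 0.0006, 0.0] ,
[0, -0.2, -14.4, -15.2, 0.0217, 0.0006, 0.0] ,
[0, -0.2, -14.7, -14.8, 0.0217, 0.0006, 0.0] ,
[0, -0.2, -15.1, -14.5, 0.0217, 0.0006, 0.0] ,
[0, -0.2, -15.4, -14.2, 0.0217, 0.0006, 0.0] ,
[0, -0.1, -15.7, -13.8, 0.0217, 0.0006, 0.0] ,
[0, -0.1, -16.0, -13.5, 0.0217, 0.0006, 0.0] ,
```

View pics/x13.png

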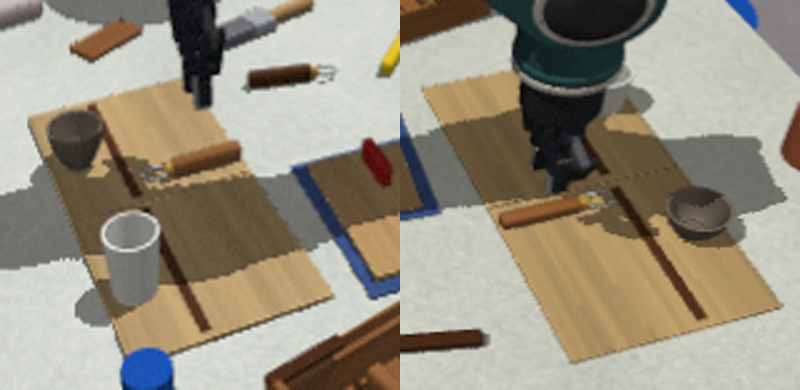

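servo_tool(
  rows=[
    [0,-0.2,-13,-16.3,0.022,0,0],
    [0,-0.2,-13.4,-16.1,0.022,0,0],
    [0,-0.2,-13.7,-15.8,0.022,0,0],
    [0,-0.2,-14.1,-15.5,0.022,0,0],
    [0,0,-14.4,-15.2,0.022,0,0],
    [0,0,-14.7,-14.8,0.022,0,0],
    [0,0,-15,-14.5,0.022,0,0],
    [0,0,-15.3,-14.2,0.022,0,0],
    [0,0,-15.6,-13.8,0.022,0,0],
    [0,0,-15.9,-13.5,0.022,0,0],
  ],
)

```text
time_s: 20.4
ee_pos: [0.4229, -0.2814, 0.0849]
tool_rot: [0.195, 1.562, -0.195]
contact_force: [-0.4, -0.3, 0.5]
finger_gap: 0.0427
```

servo_tool(
  rows=[
    [0,8,0,0,0,0,0],
    [0,8,0,0,0,0,0],
    [0,8,0,0,0,0,0],
    [0,8,0,0,0,0,0],
    [0,8,0,0,0,0,0],
    [0,0,0,0,0,0,0],
    [0,0,0,0,0,0,0],
    [0,0,0,0,0,0,0],
    [0,0,0,0,0,0,0],
    [0,0,0,0,0,0,0],
  ],
)

```text
time_s: 21.4
ee_pos: [0.4245, -0.2804, 0.0451]
tool_rot: [0.194, 1.562, -0.194]
contact_force: [0.6, -0.9, -1.1]
finger_gap: 0.043
```

```bash
python3 - <<'E'
from h import *
duo('14',(140,220,230,350),(240,345,205,345))
snap('wrist','w14')
plan([.426,-.2813,.012],RT(76),10,0)
im=np.hstack([cv2.imread('pics/x14.png'),cv2.resize(cv2.imread('pics/w14.png'),(520,390))]); cv2.imwrite('pics/y14.png',cv2.resize(im,(800,236)))
d=V('d14'); q=np.array([[500,218],[487,205],[572,362],[490,203]])
E
```

```text
21.5 [ 0.4244 -0.2804  0.045 ] [0.5 0.7 0.2] [ 0.02  0.   -0.01] 0.042943187120425726
[[0.0, 0.244, 0.97], [-0.0, 0.97, -0.244], [-1.0, -0.0, 0.0]]
dist mm 33.04558134969866 turn 0.0024148335287230605 per row 3.304558134969866
[0, 3.3, -0.0, 0.2, -0.0002, 0.0, 0.0] ,
[0, 3.3, -0.0, 0.2, -0.0002, 0.0, 0.0] ,
[0, 3.3, -0.0, 0.2, -0.0002, 0.0, 0.0] ,
[0, 3.3, -0.0, 0.2, -0.0002, 0.0, 0.0] ,
[0, 3.3, -0.0, 0.2, -0.0002, 0.0, 0.0] ,
[0, 3.3, -0.0, 0.2, -0.0002, 0.0, 0.0] ,
[0, 3.3, -0.0, 0.2, -0.0002, 0.0, 0.0] ,
[0, 3.3, -0.0, 0.2, -0.0002, 0.0, 0.0] ,
[0, 3.3, -0.0, 0.2, -0.0002, 0.0, 0.0] ,
[0, 3.3, -0.0, 0.2, -0.0002, 0.0, 0.0] ,
```

View pics/y14.png

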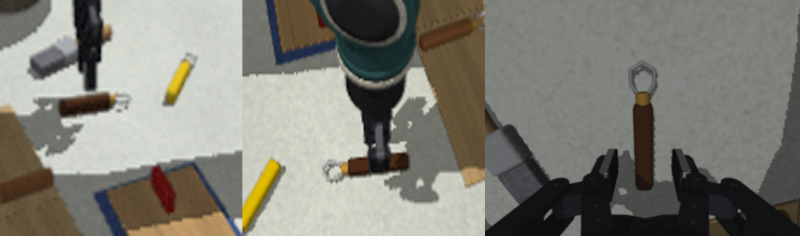

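Jaws straddle tool5 (wrist view: handle between the fingers). Brush clear. Descend and grip.

servo_tool(
  rows=[
    [0,6,0,0,0,0,0],
    [0,6,0,0,0,0,0],
    [0,6,0,0,0,0,0],
    [0,6,0,0,0,0,0],
    [0,5,0,0,0,0,0],
    [0,3,0,0,0,0,0],
    [0,0,0,0,0,0,0],
    [-1,0,0,0,0,0,0],
    [-1,0,0,0,0,0,0],
    [-1,0,0,0,0,0,0],
  ],
)

```text
time_s: 22.55
ee_pos: [0.4245, -0.2805, 0.0133]
tool_rot: [0.194, 1.562, -0.194]
contact_force: [-1.0, 0.8, 5.6]
finger_gap: 0.0162
```

servo_tool(
  rows=[
    [-1,0,0,0,0,0,0],
    [-1,0,0,0,0,0,0],
    [-1,0,0,0,0,0,0],
    [-1,-6,0,0,0,0,0],
    [-1,-10,0,0,0,0,0],
    [-1,-10,0,0,0,0,0],
    [-1,-10,0,0,0,0,0],
    [-1,-10,0,0,0,0,0],
    [-1,-10,0,0,0,0,0],
    [-1,-10,0,0,0,0,0],
  ],
)

```text
time_s: 23.55
ee_pos: [0.4244, -0.2804, 0.0798]
tool_rot: [0.194, 1.562, -0.194]
contact_force: [0.2, -0.3, -1.6]
finger_gap: 0.0167
```

```bash
python3 - <<'E'
from h import *
duo('15',(100,220,220,350),(180,335,275,425))
print('target: loop toward -x, grip x .631')
plan([.631,-.319,.085],RT(88.5),10,-1)
d=V('d15'); im=cv2.imread('pics/d15.png')[180:335,275:425]; cv2.imwrite('pics/c15.png',cv2.resize(im,None,fx=5,fy=3.8,interpolation=2))
E
```

```text
23.65 [ 0.4249 -0.2807  0.0803] [-0.2 -0.4 -0.4] [ 0.01  0.02 -0.03] 0.016269677406811817
[[0.002, 0.244, 0.97], [-0.001, 0.97, -0.244], [-1.0, -0.001, 0.002]]
target: loop toward -x, grip x .631
dist mm 209.64216384773363 turn 0.22058391102346692 per row 20.964216384773362
[-1, -0.4, 1.3, 20.9, -0.0221, 0.0002, 0.0001] ,
[-1, -0.4, 0.9, 20.9, -0.0221, 0.0002, 0.0001] ,
[-1, -0.4, 0.4, 21.0, -0.0221, 0.0002, 0.0001] ,
[-1, -0.4, -0.1, 21.0, -0.0221, 0.0002, 0.0001] ,
[-1, -0.4, -0.5, 21.0, -0.0221, 0.0002, 0.0001] ,
[-1, -0.5, -1.0, 20.9, -0.0221, 0.0002, 0.0001] ,
[-1, -0.5, -1.5, 20.9, -0.0221, 0.0002, 0.0001] ,
[-1, -0.5, -1.9, 20.9, -0.0221, 0.0002, 0.0001] ,
[-1, -0.5, -2.4, 20.8, -0.0221, 0.0002, 0.0001] ,
[-1, -0.5, -2.8, 20.8, -0.0221, 0.0002, 0.0001] ,
```

View pics/x15.png

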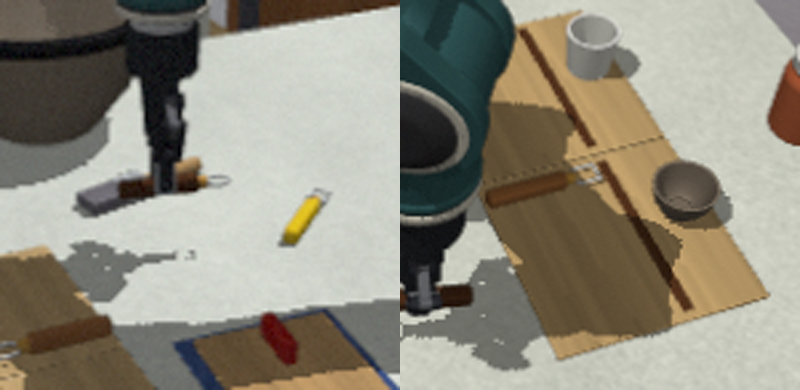

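servo_tool(
  rows=[
    [-1,-0.4,1.3,20.9,-0.022,0,0],
    [-1,-0.4,0.9,20.9,-0.022,0,0],
    [-1,-0.4,0.4,21,-0.022,0,0],
    [-1,-0.4,-0.1,21,-0.022,0,0],
    [-1,-0.4,-0.5,21,-0.022,0,0],
    [-1,-0.5,-1,20.9,-0.022,0,0],
    [-1,-0.5,-1.5,20.9,-0.022,0,0],
    [-1,-0.5,-1.9,20.9,-0.022,0,0],
    [-1,-0.5,-2.4,20.8,-0.022,0,0],
    [-1,-0.5,-2.8,20.8,-0.022,0,0],
  ],
)

```text
time_s: 24.65
ee_pos: [0.631, -0.3187, 0.0827]
tool_rot: [0.021, 1.572, -0.02]
contact_force: [0.0, 0.3, -0.5]
finger_gap: 0.0163
```

servo_tool(
  rows=[
    [-1,8,0,0,0,0,0],
    [-1,8,0,0,0,0,0],
    [-1,8,0,0,0,0,0],
    [-1,8,0,0,0,0,0],
    [-1,8,0,0,0,0,0],
    [-1,8,0,0,0,0,0],
    [-1,6,0,0,0,0,0],
    [-1,4,0,0,0,0,0],
    [-1,4,0,0,0,0,0],
    [-1,0,0,0,0,0,0],
  ],
)

```text
time_s: 25.65
ee_pos: [0.6302, -0.3187, 0.0209]
tool_rot: [0.021, 1.571, -0.021]
contact_force: [-0.8, 0.1, -1.3]
finger_gap: 0.0164
```

```bash
python3 - <<'E'
from h import *
duo('16',(150,280,160,320),(180,335,275,425))
E
```

```text
25.75 [ 0.6306 -0.3188  0.0215] [ 0.1 -0.6 -1. ] [ 0.03 -0.01  0.01] 0.016206570248267424
[[0.0, 0.027, 1.0], [-0.0, 1.0, -0.027], [-1.0, -0.0, 0.0]]
```

View pics/x16.png

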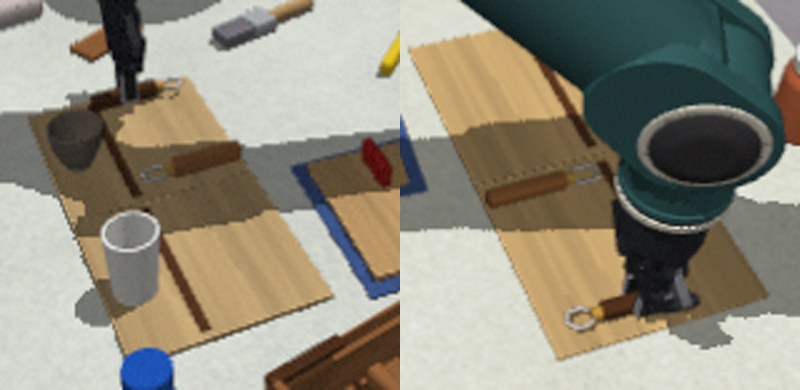

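servo_tool(
  rows=[
    [-1,1.5,0,0,0,0,0],
    [-1,1.5,0,0,0,0,0],
    [-1,0,0,0,0,0,0],
    [-0.3,0,0,0,0,0,0],
    [-0.3,0,0,0,0,0,0],
    [-0.3,0,0,0,0,0,0],
    [-0.3,-4,0,0,0,0,0],
    [-0.3,-12,0,0,0,0,0],
    [-0.3,-30,0,0,0,0,0],
    [-0.3,-30,0,0,0,0,0],
  ],
)

```text
time_s: 26.75
ee_pos: [0.6303, -0.3187, 0.0959]
tool_rot: [0.021, 1.571, -0.021]
contact_force: [0.5, -0.1, -0.5]
finger_gap: 0.0302
```

servo_tool(
  rows=[
    [-0.3,-20,0,-25,0,0,0],
    [-0.3,-20,0,-25,0,0,0],
    [-0.3,-20,0,-25,0,0,0],
    [-0.3,-10,0,-25,0,0,0],
    [-0.3,0,0,-25,0,0,0],
    [-0.3,0,0,0,0,0,0],
    [-0.3,0,0,0,0,0,0],
    [-0.3,0,0,0,0,0,0],
    [-0.3,0,0,0,0,0,0],
    [-0.3,0,0,0,0,0,0],
  ],
)

```text
time_s: 27.75
ee_pos: [0.5059, -0.3152, 0.1642]
tool_rot: [0.021, 1.571, -0.021]
contact_force: [-0.4, 0.0, -0.1]
finger_gap: 0.03
```

```bash
python3 - <<'E'
from h import *
duo('17',(150,280,160,320),(180,335,275,425))
snap('wrist','w17'); print(bot.state()['joints'].round(2))
E
```

```text
27.85 [ 0.5057 -0.3153  0.1642] [ 1.  -0.7 -0.7] [ 0.01 -0.04  0.02] 0.02939881205048033
[[-0.0, 0.027, 1.0], [0.0, 1.0, -0.027], [-1.0, 0.0, -0.0]]
[ 0.45  0.45  0.08  1.76 -0.04  0.94  2.08]
```

View pics/x17.png

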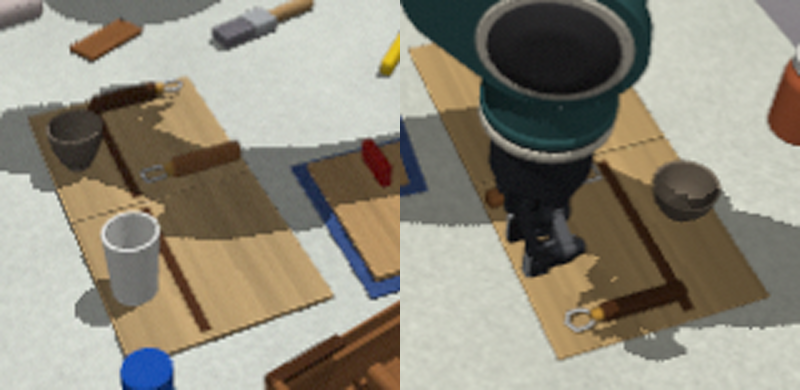

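View pics/w17.png

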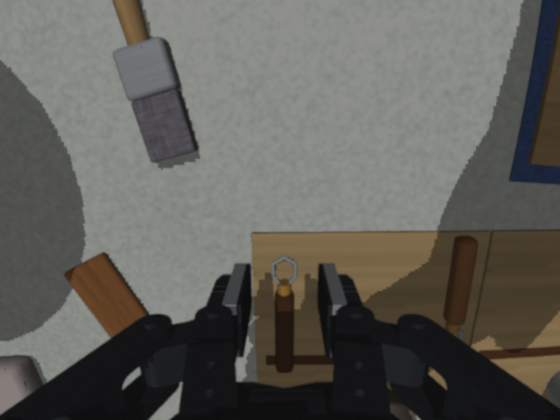

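```bash
python3 - <<'E'
from h import *
w=V('w17')
print('board edge',w.plane([[253,234],[466,231],[490,231],[268,360]],.005).round(4).tolist())
print('t4 tail/left/right',w.plane([[466,238],[455,238],[477,238],[455,325]],.018).round(4).tolist())
print('t5 loop end, tail, ',w.plane([[285,258]],.010).round(4),w.plane([[285,371]],.018).round(4))
E
```

```text
board edge [[0.5382, -0.3445, 0.005], [0.541, -0.1503, 0.005], [0.5417, -0.127, 0.005], [0.6762, -0.3369, 0.005]]
t4 tail/left/right [[0.5427, -0.1566, 0.018], [0.5424, -0.1667, 0.018], [0.543, -0.1464, 0.018], [0.6323, -0.1547, 0.018]]
t5 loop end, tail,  [[ 0.5601 -0.3164  0.01  ]] [[ 0.6793 -0.3196  0.018 ]]
```

```bash
python3 - <<'E'
from h import *
plan([.575,.215,.25],RT(10),14,0)
E
```

```text
dist mm 541.6718418151964 turn 1.3696696676306332 per row 38.690845843942604
[0, -6.1, 38.0, 3.9, 0.0978, -0.0, 0.0] ,
[0, -6.1, 38.2, 0.2, 0.0978, -0.0, 0.0] ,
[0, -6.1, 38.0, -3.5, 0.0978, -0.0, 0.0] ,
[0, -6.1, 37.5, -7.2, 0.0978, -0.0, 0.0] ,
[0, -6.1, 36.6, -10.8, 0.0978, -0.0, 0.0] ,
[0, -6.1, 35.4, -14.4, 0.0978, -0.0, 0.0] ,
[0, -6.1, 33.8, -17.8, 0.0978, -0.0, 0.0] ,
[0, -6.1, 31.9, -21.0, 0.0978, -0.0, 0.0] ,
[0, -6.1, 29.7, -24.0, 0.0978, -0.0, 0.0] ,
[0, -6.1, 27.2, -26.8, 0.0978, -0.0, 0.0] ,
[0, -6.1, 24.5, -29.3, 0.0978, -0.0, 0.0] ,
[0, -6.1, 21.5, -31.6, 0.0978, -0.0, 0.0] ,
[0, -6.1, 18.3, -33.5, 0.0978, -0.0, 0.0] ,
[0, -6.1, 15.0, -35.1, 0.0978, -0.0, 0.0] ,
```

servo_tool(
  rows=[
    [0,-6,38,3.9,0.098,0,0],
    [0,-6,38.2,0.2,0.098,0,0],
    [0,-6,38,-3.5,0.098,0,0],
    [0,-6,37.5,-7.2,0.098,0,0],
    [0,-6,36.6,-10.8,0.098,0,0],
    [0,-6,35.4,-14.4,0.098,0,0],
    [0,-6,33.8,-17.8,0.098,0,0],
    [0,-6,31.9,-21,0.098,0,0],
    [0,-6,29.7,-24,0.098,0,0],
    [0,-6,27.2,-26.8,0.098,0,0],
  ],
)

```text
time_s: 28.9
ee_pos: [0.5553, 0.0649, 0.2247]
tool_rot: [0.788, 1.423, -0.788]
contact_force: [0.9, -1.0, 0.4]
finger_gap: 0.0428
```

servo_tool(
  rows=[
    [0,-6,24.5,-29.3,0.098,0,0],
    [0,-6,21.5,-31.6,0.098,0,0],
    [0,-6,18.3,-33.5,0.098,0,0],
    [0,-6,15,-35.1,0.098,0,0],
    [0,0,0,0,0,0,0],
    [0,0,0,0,0,0,0],
    [0,0,0,0,0,0,0],
    [0,0,0,0,0,0,0],
    [0,0,0,0,0,0,0],
    [0,0,0,0,0,0,0],
  ],
)

```text
time_s: 29.9
ee_pos: [0.5755, 0.2141, 0.2484]
tool_rot: [1.082, 1.285, -1.082]
contact_force: [-0.4, -0.2, -0.5]
finger_gap: 0.0424
```

```bash
python3 - <<'E'
from h import *
snap('wrist','w18'); print(bot.state()['joints'].round(2),bot.state()['ee_pos'])
E
```

```text
[-0.5   0.39  0.12  1.64 -0.05  1.12 -0.19] [0.57548605 0.21429472 0.24841922]
```

View pics/w18.png

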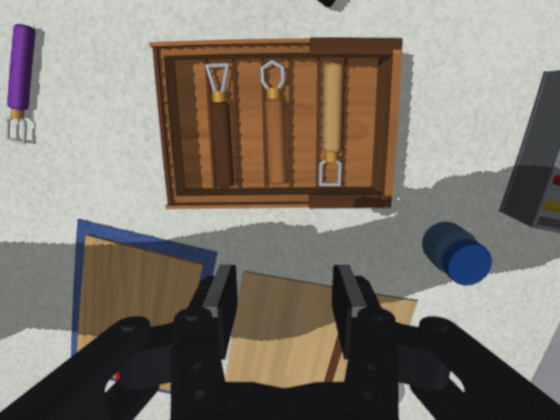

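```bash
python3 - <<'E'
from h import *
w=V('w18')
a=np.radians(10.); X=np.array([np.cos(a),np.sin(a)]);Y=np.array([-X[1],X[0]]); c=np.array([.5595,.270])
for n,p in dict(t3=[[220,101],[225,185]],t1=[[273.5,97],[277.5,184]],t2=[[332,63],[331.5,152]]).items():
    q=w.plane(p,.026)[:,:2]; m=q.mean(0); dd=q[1]-q[0]
    print(n,m.round(4),'len',np.linalg.norm(dd).round(4),'ang',np.degrees(np.arctan2(dd[1],dd[0])).round(1),'box frame',((m-c)@X).round(4),((m-c)@Y).round(4))
print(w.plane([[152,43],[168,208],[403,40],[392,206]],.056).round(4).tolist())
plan([.6,.3,.1],RT(10),10,0)
E
```

```text
t3 [0.5071 0.2426] len 0.0844 ang -79.4 box frame -0.0563 -0.0178
t1 [0.5597 0.254 ] len 0.087 ang -77.9 box frame -0.0025 -0.0158
t2 [0.6091 0.2955] len 0.0853 ang -78.6 box frame 0.0533 0.0165
[[0.4389, 0.3241, 0.056], [0.4661, 0.1761, 0.056], [0.6549, 0.3635, 0.056], [0.6824, 0.2155, 0.056]]
dist mm 173.1317241708756 turn 0.00298823418257369 per row 17.31317241708756
[0, 14.8, 3.9, -8.0, -0.0003, -0.0, -0.0] ,
[0, 14.8, 3.9, -8.0, -0.0003, -0.0, -0.0] ,
[0, 14.8, 3.9, -8.0, -0.0003, -0.0, -0.0] ,
[0, 14.8, 3.9, -8.0, -0.0003, -0.0, -0.0] ,
[0, 14.8, 3.9, -8.0, -0.0003, -0.0, -0.0] ,
[0, 14.8, 3.9, -8.0, -0.0003, -0.0, -0.0] ,
[0, 14.8, 3.9, -8.0, -0.0003, -0.0, -0.0] ,
[0, 14.8, 3.9, -8.0, -0.0003, -0.0, -0.0] ,
[0, 14.8, 3.9, -8.0, -0.0003, -0.0, -0.0] ,
[0, 14.8, 3.9, -8.0, -0.0003, -0.0, -0.0] ,
```

```bash
python3 - <<'E'
from h import *
plan([.611,.2965,.095],RT(10),10,0)
E
```

```text
dist mm 177.64122849282427 turn 0.00298823418257369 per row 17.764122849282426
[0, 15.3, 4.9, -7.5, -0.0003, -0.0, -0.0] ,
[0, 15.3, 4.9, -7.5, -0.0003, -0.0, -0.0] ,
[0, 15.3, 4.9, -7.5, -0.0003, -0.0, -0.0] ,
[0, 15.3, 4.9, -7.5, -0.0003, -0.0, -0.0] ,
[0, 15.3, 4.9, -7.5, -0.0003, -0.0, -0.0] ,
[0, 15.3, 4.9, -7.5, -0.0003, -0.0, -0.0] ,
[0, 15.3, 4.9, -7.5, -0.0003, -0.0, -0.0] ,
[0, 15.3, 4.9, -7.5, -0.0003, -0.0, -0.0] ,
[0, 15.3, 4.9, -7.5, -0.0003, -0.0, -0.0] ,
[0, 15.3, 4.9, -7.5, -0.0003, -0.0, -0.0] ,
```

servo_tool(
  rows=[
    [0,17,5.4,-8.3,0,0,0],
    [0,17,5.4,-8.3,0,0,0],
    [0,17,5.4,-8.3,0,0,0],
    [0,17,5.4,-8.3,0,0,0],
    [0,17,5.4,-8.3,0,0,0],
    [0,17,5.4,-8.3,0,0,0],
    [0,17,5.4,-8.3,0,0,0],
    [0,17,5.4,-8.3,0,0,0],
    [0,17,5.4,-8.3,0,0,0],
    [0,0,0,0,0,0,0],
  ],
)

```text
time_s: 30.95
ee_pos: [0.609, 0.2977, 0.0916]
tool_rot: [1.077, 1.289, -1.084]
contact_force: [-0.7, 0.5, -0.7]
finger_gap: 0.0424
```

```bash
python3 - <<'E'
from h import *
duo('19',(200,345,240,400),(80,215,205,345))
snap('wrist','w19')
plan([.611,.2965,.024],RT(10),10,0)
im=np.hstack([cv2.imread('pics/x19.png'),cv2.resize(cv2.imread('pics/w19.png'),(520,390))]); cv2.imwrite('pics/y19.png',cv2.resize(im,(800,236)))
E
```

```text
31.05 [0.6102 0.2965 0.0946] [-0.8  0.3  0.5] [0.03 0.03 0.02] 0.042737247958730226
[[-0.001, 0.985, 0.171], [-0.001, 0.171, -0.985], [-1.0, -0.001, 0.001]]
dist mm 71.43384527412196 turn 0.0026512124718973623 per row 7.143384527412197
[0, 7.1, 0.0, -0.0, -0.0003, 0.0, 0.0] ,
[0, 7.1, 0.0, -0.0, -0.0003, 0.0, 0.0] ,
[0, 7.1, 0.0, -0.0, -0.0003, 0.0, 0.0] ,
[0, 7.1, 0.0, -0.0, -0.0003, 0.0, 0.0] ,
[0, 7.1, 0.0, -0.0, -0.0003, 0.0, 0.0] ,
[0, 7.1, 0.0, -0.0, -0.0003, 0.0, 0.0] ,
[0, 7.1, 0.0, -0.0, -0.0003, 0.0, 0.0] ,
[0, 7.1, 0.0, -0.0, -0.0003, 0.0, 0.0] ,
[0, 7.1, 0.0, -0.0, -0.0003, 0.0, 0.0] ,
[0, 7.1, 0.0, -0.0, -0.0003, 0.0, 0.0] ,
```

View pics/y19.png

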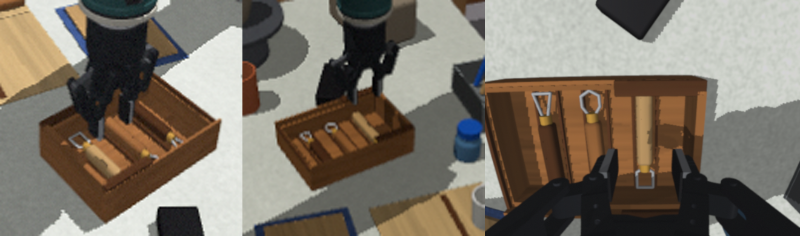

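servo_tool(
  rows=[
    [0,8,0,0,0,0,0],
    [0,8,0,0,0,0,0],
    [0,8,0,0,0,0,0],
    [0,8,0,0,0,0,0],
    [0,8,0,0,0,0,0],
    [0,8,0,0,0,0,0],
    [0,8,0,0,0,0,0],
    [0,8,0,0,0,0,0],
    [0,6,0,0,0,0,0],
    [0,0,0,0,0,0,0],
  ],
)

```text
time_s: 32.1
ee_pos: [0.6101, 0.2964, 0.0243]
tool_rot: [1.081, 1.286, -1.083]
contact_force: [0.5, -0.5, 0.0]
finger_gap: 0.0432
```

servo_tool(
  rows=[
    [-1,0,0,0,0,0,0],
    [-1,0,0,0,0,0,0],
    [-1,0,0,0,0,0,0],
    [-1,0,0,0,0,0,0],
    [-1,0,0,0,0,0,0],
    [-1,0,0,0,0,0,0],
    [-1,-6,0,0,0,0,0],
    [-1,-8,0,0,0,0,0],
    [-1,-8,0,0,0,0,0],
    [-1,-8,0,0,0,0,0],
  ],
)

```text
time_s: 33.1
ee_pos: [0.6106, 0.2967, 0.0563]
tool_rot: [1.082, 1.286, -1.081]
contact_force: [-0.3, 0.5, 0.0]
finger_gap: 0.0157
```

servo_tool(
  rows=[
    [-1,-12,0,0,0,0,0],
    [-1,-12,0,0,0,0,0],
    [-1,-12,0,0,0,0,0],
    [-1,-12,0,0,0,0,0],
    [-1,-12,0,0,0,0,0],
    [-1,-12,0,0,0,0,0],
    [-1,-12,0,0,0,0,0],
    [-1,-12,0,0,0,0,0],
    [-1,0,0,0,0,0,0],
    [-1,0,0,0,0,0,0],
  ],
)

```text
time_s: 34.1
ee_pos: [0.6104, 0.2966, 0.1513]
tool_rot: [1.081, 1.286, -1.082]
contact_force: [-0.5, -0.4, -2.3]
finger_gap: 0.0163
```

```bash
python3 - <<'E'
from h import *
duo('20',(150,345,240,400),(40,215,205,345))
snap('wrist','w20')
im=np.hstack([cv2.imread('pics/x20.png'),cv2.resize(cv2.imread('pics/w20.png'),(520,390))]); cv2.imwrite('pics/y20.png',cv2.resize(im,(800,236)))
plan([.628,-.196,.12],RT(-91.5),14,-1)
E
```

```text
34.2 [0.6102 0.2965 0.1507] [ 0.2  0.1 -1.1] [-0.02  0.06  0.03] 0.015906804617667445
[[-0.001, 0.985, 0.171], [-0.0, 0.171, -0.985], [-1.0, -0.001, 0.0]]
dist mm 493.7049349639772 turn 1.7690318609606765 per row 35.26463821171266
[-1, 2.2, -4.8, 34.9, 0.1264, 0.0001, 0.0] ,
[-1, 2.2, -0.3, 35.2, 0.1264, 0.0001, 0.0] ,
[-1, 2.2, 4.1, 35.0, 0.1264, 0.0001, 0.0] ,
[-1, 2.2, 8.5, 34.2, 0.1264, 0.0001, 0.0] ,
[-1, 2.2, 12.7, 32.8, 0.1264, 0.0001, 0.0] ,
[-1, 2.2, 16.8, 31.0, 0.1264, 0.0001, 0.0] ,
[-1, 2.2, 20.5, 28.6, 0.1264, 0.0001, 0.0] ,
[-1, 2.2, 24.0, 25.8, 0.1264, 0.0001, 0.0] ,
[-1, 2.2, 27.0, 22.6, 0.1264, 0.0001, 0.0] ,
[-1, 2.2, 29.6, 19.0, 0.1264, 0.0001, 0.0] ,
[-1, 2.2, 31.8, 15.1, 0.1264, 0.0001, 0.0] ,
[-1, 2.2, 33.4, 11.0, 0.1264, 0.0001, 0.0] ,
[-1, 2.2, 34.6, 6.7, 0.1264, 0.0001, 0.0] ,
[-1, 2.2, 35.1, 2.2, 0.1264, 0.0001, 0.0] ,
```

View pics/y20.png

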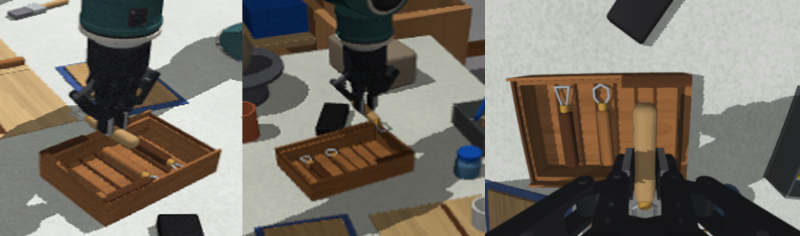

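```bash
python3 - <<'E'
from h import *
plan([.597,-.237,.11],RT(88.5),14,-1)
E
```

```text
dist mm 535.136569381266 turn 1.3725603519706402 per row 38.224040670090424
[-1, 2.9, -7.4, 37.4, -0.098, -0.0, 0.0001] ,
[-1, 2.9, -11.1, 36.5, -0.098, -0.0, 0.0001] ,
[-1, 2.9, -14.6, 35.2, -0.098, -0.0, 0.0001] ,
[-1, 2.9, -18.0, 33.6, -0.098, -0.0, 0.0001] ,
[-1, 2.9, -21.2, 31.7, -0.098, -0.0, 0.0001] ,
[-1, 2.9, -24.2, 29.5, -0.098, -0.0, 0.0001] ,
[-1, 2.9, -26.9, 27.0, -0.098, -0.0, 0.0001] ,
[-1, 2.9, -29.4, 24.2, -0.098, -0.0, 0.0001] ,
[-1, 2.9, -31.7, 21.2, -0.098, -0.0, 0.0001] ,
[-1, 2.9, -33.6, 18.0, -0.098, -0.0, 0.0001] ,
[-1, 2.9, -35.2, 14.6, -0.098, -0.0, 0.0001] ,
[-1, 2.9, -36.5, 11.1, -0.098, -0.0, 0.0001] ,
[-1, 2.9, -37.4, 7.5, -0.098, -0.0, 0.0001] ,
[-1, 2.9, -37.9, 3.8, -0.098, -0.0, 0.0001] ,
```

servo_tool(
  rows=[
    [-1,2.9,-7.4,37.4,-0.098,0,0],
    [-1,2.9,-11.1,36.5,-0.098,0,0],
    [-1,2.9,-14.6,35.2,-0.098,0,0],
    [-1,2.9,-18,33.6,-0.098,0,0],
    [-1,2.9,-21.2,31.7,-0.098,0,0],
    [-1,2.9,-24.2,29.5,-0.098,0,0],
    [-1,2.9,-26.9,27,-0.098,0,0],
    [-1,2.9,-29.4,24.2,-0.098,0,0],
    [-1,2.9,-31.7,21.2,-0.098,0,0],
    [-1,2.9,-33.6,18,-0.098,0,0],
  ],
)

```text
time_s: 35.25
ee_pos: [0.6006, -0.086, 0.1218]
tool_rot: [0.325, 1.547, -0.325]
contact_force: [0.5, -0.7, -0.4]
finger_gap: 0.0157
```

servo_tool(
  rows=[
    [-1,2.9,-35.2,14.6,-0.098,0,0],
    [-1,2.9,-36.5,11.1,-0.098,0,0],
    [-1,2.9,-37.4,7.5,-0.098,0,0],
    [-1,2.9,-37.9,3.8,-0.098,0,0],
    [-1,0,0,0,0,0,0],
    [-1,8,0,0,0,0,0],
    [-1,12,0,0,0,0,0],
    [-1,12,0,0,0,0,0],
    [-1,10,0,0,0,0,0],
    [-1,0,0,0,0,0,0],
  ],
)

```text
time_s: 36.25
ee_pos: [0.5964, -0.236, 0.0667]
tool_rot: [0.021, 1.573, -0.02]
contact_force: [0.2, -0.2, -0.1]
finger_gap: 0.0159
```

```bash
python3 - <<'E'
from h import *
duo('21',(150,280,160,320),(180,335,275,425))
plan([.597,-.237,.022],RT(88.5),10,-1)
E
```

```text
36.35 [ 0.5973 -0.2366  0.0685] [ 0.5 -0.   0. ] [-0.01 -0.05  0.01] 0.01613582939219024
[[-0.0, 0.026, 1.0], [0.0, 1.0, -0.026], [-1.0, 0.0, -0.0]]
dist mm 46.54871585886923 turn 0.0004441320505209758 per row 4.654871585886923
[-1, 4.7, -0.0, -0.0, -0.0, -0.0, -0.0] ,
[-1, 4.7, -0.0, -0.0, -0.0, -0.0, -0.0] ,
[-1, 4.7, -0.0, -0.0, -0.0, -0.0, -0.0] ,
[-1, 4.7, -0.0, -0.0, -0.0, -0.0, -0.0] ,
[-1, 4.7, -0.0, -0.0, -0.0, -0.0, -0.0] ,
[-1, 4.7, -0.0, -0.0, -0.0, -0.0, -0.0] ,
[-1, 4.7, -0.0, -0.0, -0.0, -0.0, -0.0] ,
[-1, 4.7, -0.0, -0.0, -0.0, -0.0, -0.0] ,
[-1, 4.7, -0.0, -0.0, -0.0, -0.0, -0.0] ,
[-1, 4.7, -0.0, -0.0, -0.0, -0.0, -0.0] ,
```

View pics/x21.png

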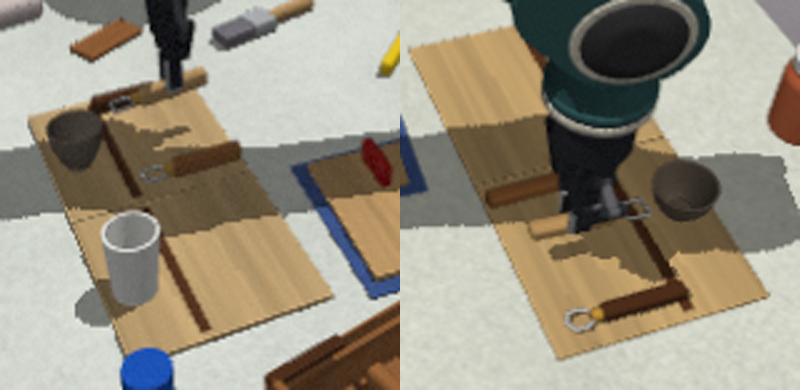

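servo_tool(
  rows=[
    [-1,8,0,0,0,0,0],
    [-1,8,0,0,0,0,0],
    [-1,8,0,0,0,0,0],
    [-1,8,0,0,0,0,0],
    [-1,6,0,0,0,0,0],
    [-1,4,0,0,0,0,0],
    [-1,3,0,0,0,0,0],
    [-1,1,0,0,0,0,0],
    [-1,0.5,0,0,0,0,0],
    [-1,0,0,0,0,0,0],
  ],
)

```text
time_s: 37.35
ee_pos: [0.5968, -0.2373, 0.023]
tool_rot: [0.021, 1.571, -0.022]
contact_force: [-10.5, 2.8, 16.3]
finger_gap: 0.0159
```

servo_tool(
  rows=[
    [-1,0.5,0,0,0,0,0],
    [-0.5,0,0,0,0,0,0],
    [-0.5,0,0,0,0,0,0],
    [-0.5,0,0,0,0,0,0],
    [-0.5,0,0,0,0,0,0],
    [-0.5,-4,0,0,0,0,0],
    [-0.5,-8,0,0,0,0,0],
    [-0.5,-20,0,0,0,0,0],
    [-0.5,-20,0,0,0,0,0],
    [-0.5,-20,0,0,0,0,0],
  ],
)

```text
time_s: 38.35
ee_pos: [0.5973, -0.237, 0.0952]
tool_rot: [0.021, 1.57, -0.021]
contact_force: [0.6, -0.0, 0.7]
finger_gap: 0.0212
```

```bash
python3 - <<'E'
from h import *
duo('22',(150,280,160,320),(180,335,275,425))
E
```

```text
38.45 [ 0.5987 -0.2375  0.0972] [ 0.6 -1.  -0. ] [ 0.   -0.   -0.01] 0.0212646306137758
[[0.004, 0.027, 1.0], [-0.002, 1.0, -0.027], [-1.0, -0.001, 0.004]]
```

View pics/x22.png

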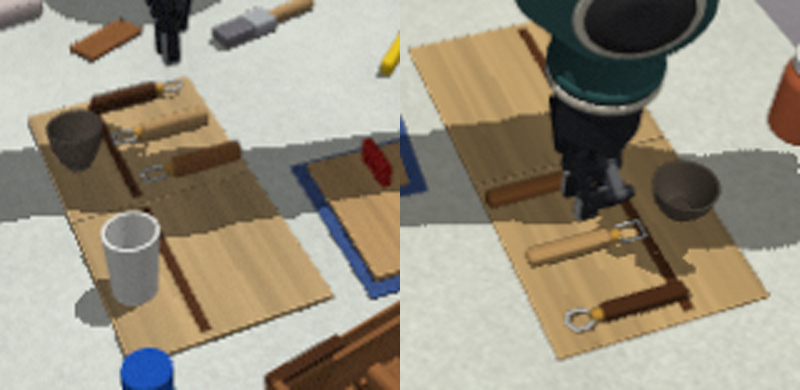

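servo_tool(
  rows=[
    [-0.3,-3,20,-1,0,0,0],
    [-0.1,0,20,-1,0,0,0],
    [-0.1,0,20,-1,0,0,0],
    [-0.1,0,20,-1,0,0,0],
    [-0.1,0,2,0,0,0,0],
    [-0.1,10,0,0,0,0,0],
    [-0.1,12,0,0,0,0,0],
    [-0.1,10,0,0,0,0,0],
    [-0.1,0,0,0,0,0,0],
    [-0.1,0,0,0,0,0,0],
  ],
)

```text
time_s: 39.45
ee_pos: [0.5951, -0.1553, 0.0642]
tool_rot: [0.022, 1.572, -0.021]
contact_force: [-0.1, -0.1, -0.5]
finger_gap: 0.0385
```

```bash
python3 - <<'E'
from h import *
duo('23',(150,280,160,320),(180,335,275,425)); snap('wrist','w23')
E
```

```text
39.55 [ 0.5956 -0.1551  0.065 ] [ 0.4 -0.6  0.3] [-0.01 -0.03  0.03] 0.03849428284929035
[[0.0, 0.027, 1.0], [-0.0, 1.0, -0.027], [-1.0, -0.0, 0.0]]
```

View pics/w23.png

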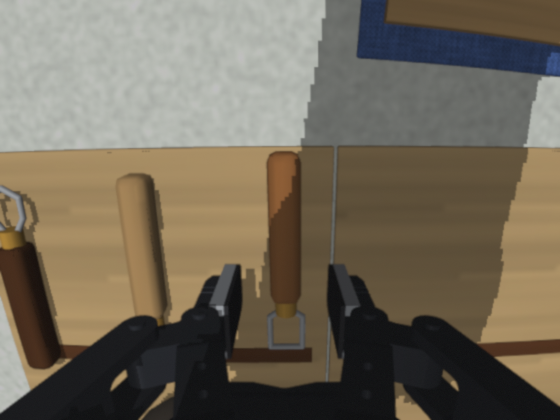

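servo_tool(
  rows=[
    [-0.1,10,0,-2,0,0,0],
    [-0.1,12,0,-2,0,0,0],
    [-0.1,12,0,0,0,0,0],
    [-0.1,9,0,0,0,0,0],
    [-0.1,3.5,0,0,0,0,0],
    [-0.1,0,0,0,0,0,0],
    [-1,0,0,0,0,0,0],
    [-1,0,0,0,0,0,0],
    [-1,0,0,0,0,0,0],
    [-1,0,0,0,0,0,0],
  ],
)

```text
time_s: 40.6
ee_pos: [0.5918, -0.1549, 0.0189]
tool_rot: [0.021, 1.57, -0.021]
contact_force: [-1.0, 0.3, 6.4]
finger_gap: 0.0163
```

servo_tool(
  rows=[
    [-1,0,0,0,0,0,0],
    [-1,-3,0,0,0,0,0],
    [-1,-2,0,0,0,0,0],
    [-1,0,2,2,0,0,0],
    [-1,0,2,2,0,0,0],
    [-1,0,2,2,0,0,0],
    [-1,0,0,1,0,0,0],
    [-1,2,0,0,0,0,0],
    [-1,3,0,0,0,0,0],
    [-1,0,0,0,0,0,0],
  ],
)

```text
time_s: 41.6
ee_pos: [0.5986, -0.1491, 0.0188]
tool_rot: [0.021, 1.571, -0.021]
contact_force: [-4.7, 1.7, 16.4]
finger_gap: 0.0165
```

servo_tool(
  rows=[
    [-0.4,0,0,0,0,0,0],
    [-0.4,0,0,0,0,0,0],
    [-0.4,0,0,0,0,0,0],
    [-0.4,0,0,0,0,0,0],
    [-0.4,-4,0,0,0,0,0],
    [-0.4,-10,0,0,0,0,0],
    [-0.4,-15,0,0,0,0,0],
    [-0.4,-20,0,0,0,0,0],
    [-0.4,-20,0,0,0,0,0],
    [-0.4,0,0,0,0,0,0],
  ],
)

```text
time_s: 42.6
ee_pos: [0.6002, -0.1494, 0.0913]
tool_rot: [0.02, 1.566, -0.022]
contact_force: [0.2, -0.2, -0.1]
finger_gap: 0.0255
```

```bash
python3 - <<'E'
from h import *
snap('wrist','w24'); print(bot.state()['ee_pos']); plan([.6305,-.3188,.07],RT(88.5),10,-0.1)
E
```

```text
[ 0.59958715 -0.14924511  0.08975466]
dist mm 173.47827168384623 turn 0.0033100357250848453 per row 17.347827168384622
[-0.1, 2.0, -16.9, 3.5, -0.0001, 0.0003, 0.0001] ,
[-0.1, 2.0, -16.9, 3.5, -0.0001, 0.0003, 0.0001] ,
[-0.1, 2.0, -16.9, 3.5, -0.0001, 0.0003, 0.0001] ,
[-0.1, 2.0, -16.9, 3.5, -0.0001, 0.0003, 0.0001] ,
[-0.1, 2.0, -16.9, 3.5, -0.0001, 0.0003, 0.0001] ,
[-0.1, 2.0, -16.9, 3.5, -0.0001, 0.0003, 0.0001] ,
[-0.1, 2.0, -16.9, 3.5, -0.0001, 0.0003, 0.0001] ,
[-0.1, 2.0, -16.9, 3.5, -0.0001, 0.0003, 0.0001] ,
[-0.1, 2.0, -16.9, 3.5, -0.0001, 0.0003, 0.0001] ,
[-0.1, 2.0, -16.9, 3.5, -0.0001, 0.0003, 0.0001] ,
```

View pics/w24.png

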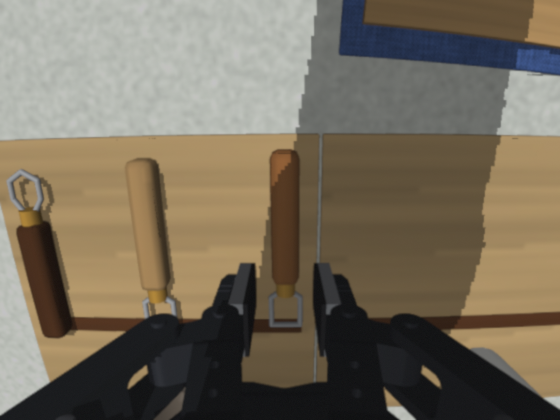

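servo_tool(
  rows=[
    [-0.1,2,-17,3.5,0,0,0],
    [-0.1,2,-17,3.5,0,0,0],
    [-0.1,2,-17,3.5,0,0,0],
    [-0.1,2,-17,3.5,0,0,0],
    [-0.1,2,-17,3.5,0,0,0],
    [-0.1,2,-17,3.5,0,0,0],
    [-0.1,2,-17,3.5,0,0,0],
    [-0.1,2,-17,3.5,0,0,0],
    [-0.1,2,-17,3.5,0,0,0],
    [-0.1,2,-16.5,3.5,0,0,0],
  ],
)

```text
time_s: 43.65
ee_pos: [0.6292, -0.3208, 0.0671]
tool_rot: [0.021, 1.571, -0.021]
contact_force: [0.2, 0.3, 1.0]
finger_gap: 0.0385
```

servo_tool(
  rows=[
    [-0.1,10,0,0,0,0,0],
    [-0.1,12,0,0,0,0,0],
    [-0.1,12,0,0,0,0,0],
    [-0.1,10,0,0,0,0,0],
    [-0.1,6,0,0,0,0,0],
    [-0.1,0,0,0,0,0,0],
    [-1,0,0,0,0,0,0],
    [-1,0,0,0,0,0,0],
    [-1,0,0,0,0,0,0],
    [-1,0,0,0,0,0,0],
  ],
)

```text
time_s: 44.65
ee_pos: [0.6294, -0.3195, 0.018]
tool_rot: [0.021, 1.57, -0.021]
contact_force: [-1.0, 0.9, 6.6]
finger_gap: 0.0161
```

servo_tool(
  rows=[
    [-1,0,0,0,0,0,0],
    [-1,-3,0,0,0,0,0],
    [-1,-2,0,0,0,0,0],
    [-1,0,-1,-2,0,0,0],
    [-1,0,-1,-2,0,0,0],
    [-1,0,-1,-2,0,0,0],
    [-1,0,0,-1,0,0,0],
    [-1,2,0,0,0,0,0],
    [-1,2.5,0,0,0,0,0],
    [-1,0,0,0,0,0,0],
  ],
)

```text
time_s: 45.65
ee_pos: [0.622, -0.3222, 0.018]
tool_rot: [0.021, 1.571, -0.021]
contact_force: [-2.7, 1.1, 6.3]
finger_gap: 0.0166
```

servo_tool(
  rows=[
    [-0.4,0,0,0,0,0,0],
    [-0.4,0,0,0,0,0,0],
    [-0.4,0,0,0,0,0,0],
    [-0.4,0,0,0,0,0,0],
    [-0.4,-4,0,0,0,0,0],
    [-0.4,-10,0,0,0,0,0],
    [-0.4,-20,0,0,0,0,0],
    [-0.4,-30,0,0,0,0,0],
    [-0.4,-40,0,0,0,0,0],
    [-0.4,0,0,0,0,0,0],
  ],
)

```text
time_s: 46.65
ee_pos: [0.6245, -0.3234, 0.1285]
tool_rot: [0.018, 1.563, -0.024]
contact_force: [1.0, 1.1, 0.4]
finger_gap: 0.0257
```

```bash
python3 - <<'E'
from h import *
duo('25',(150,280,160,320),(180,335,275,425)); 
plan([.5615,.253,.12],RT(10),15,0)
E
```

```text
46.75 [ 0.6225 -0.3225  0.1237] [-0.4 -0.2 -0.7] [0.04 0.04 0.01] 0.02541829110961298
[[0.002, 0.027, 1.0], [-0.001, 1.0, -0.027], [-1.0, -0.001, 0.002]]
dist mm 578.7107026204736 turn 1.3694477612498448 per row 38.58071350803157
[0, 0.2, 38.2, -5.1, 0.0913, 0.0002, -0.0] ,
[0, 0.2, 37.6, -8.6, 0.0913, 0.0002, -0.0] ,
[0, 0.2, 36.7, -12.0, 0.0913, 0.0002, -0.0] ,
[0, 0.2, 35.4, -15.2, 0.0913, 0.0002, -0.0] ,
[0, 0.2, 33.9, -18.4, 0.0913, 0.0002, -0.0] ,
[0, 0.2, 32.1, -21.4, 0.0913, 0.0002, -0.0] ,
[0, 0.2, 30.0, -24.3, 0.0913, 0.0002, -0.0] ,
[0, 0.2, 27.7, -26.9, 0.0913, 0.0002, -0.0] ,
[0, 0.2, 25.1, -29.3, 0.0913, 0.0002, -0.0] ,
[0, 0.2, 22.3, -31.5, 0.0913, 0.0002, -0.0] ,
[0, 0.2, 19.4, -33.4, 0.0913, 0.0002, -0.0] ,
[0, 0.2, 16.2, -35.0, 0.0913, 0.0002, -0.0] ,
[0, 0.2, 13.0, -36.3, 0.0913, 0.0002, -0.0] ,
[0, 0.2, 9.6, -37.4, 0.0913, 0.0002, -0.0] ,
[0, 0.2, 6.2, -38.1, 0.0913, 0.0002, -0.0] ,
```

View pics/x25.png

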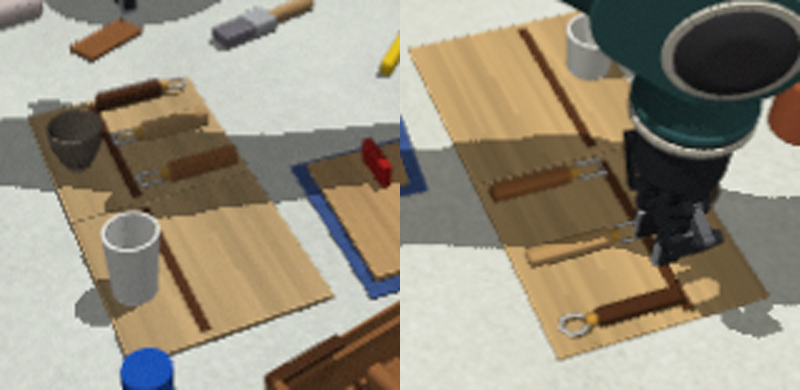

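```bash
python3 - <<'E'
from h import *
a=cv2.imread('pics/s22.png')[170:345,240:420];b=cv2.imread('pics/s25.png')[170:345,240:420]
cv2.imwrite('pics/c25.png',cv2.resize(np.hstack([a,b]),(800,390),interpolation=2))
E
```

```text
(no output)
```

View pics/c25.png

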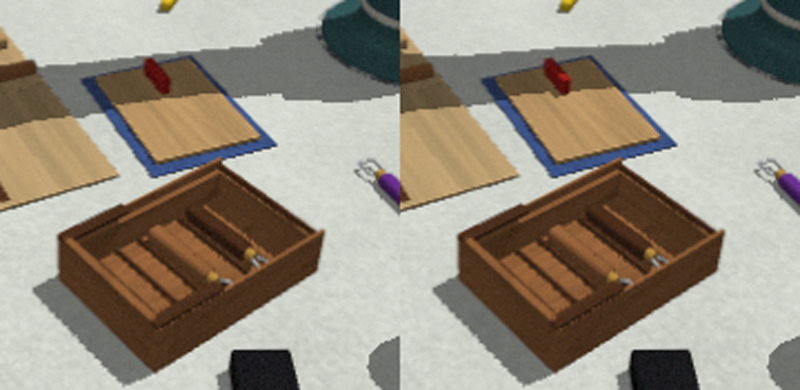

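servo_tool(
  rows=[
    [0,0.2,38.2,-5.1,0.091,0,0],
    [0,0.2,37.6,-8.6,0.091,0,0],
    [0,0.2,36.7,-12,0.091,0,0],
    [0,0.2,35.4,-15.2,0.091,0,0],
    [0,0.2,33.9,-18.4,0.091,0,0],
    [0,0.2,32.1,-21.4,0.091,0,0],
    [0,0.2,30,-24.3,0.091,0,0],
    [0,0.2,27.7,-26.9,0.091,0,0],
    [0,0.2,25.1,-29.3,0.091,0,0],
    [0,0.2,22.3,-31.5,0.091,0,0],
  ],
)

```text
time_s: 47.75
ee_pos: [0.5799, 0.0628, 0.1192]
tool_rot: [0.733, 1.444, -0.734]
contact_force: [0.8, 0.3, 0.2]
finger_gap: 0.043
```

servo_tool(
  rows=[
    [0,0.2,19.4,-33.4,0.091,0,0],
    [0,0.2,16.2,-35,0.091,0,0],
    [0,0.2,13,-36.3,0.091,0,0],
    [0,0.2,9.6,-37.4,0.091,0,0],
    [0,0.2,6.2,-38.1,0.095,0,0],
    [0,0,0,0,0,0,0],
    [0,10,0,0,0,0,0],
    [0,10,0,0,0,0,0],
    [0,0,0,0,0,0,0],
    [0,0,0,0,0,0,0],
  ],
)

```text
time_s: 48.75
ee_pos: [0.5598, 0.252, 0.0982]
tool_rot: [1.079, 1.287, -1.081]
contact_force: [0.1, -0.3, 1.5]
finger_gap: 0.0426
```

```bash
python3 - <<'E'
from h import *
duo('26',(200,345,240,400),(80,215,205,345))
snap('wrist','w26')
plan([.5615,.253,.024],RT(10),10,0)
im=np.hstack([cv2.imread('pics/x26.png'),cv2.resize(cv2.imread('pics/w26.png'),(520,390))]); cv2.imwrite('pics/y26.png',cv2.resize(im,(800,236)))
E
```

```text
48.85 [0.5601 0.2526 0.0989] [ 0.1  0.1 -0.3] [-0.05  0.01  0.07] 0.042616476004218105
[[0.0, 0.985, 0.173], [-0.0, 0.173, -0.985], [-1.0, 0.0, 0.0]]
dist mm 75.04868265728643 turn 0.0003547359722457369 per row 7.504868265728644
[0, 7.5, 0.1, 0.0, -0.0, -0.0, -0.0] ,
[0, 7.5, 0.1, 0.0, -0.0, -0.0, -0.0] ,
[0, 7.5, 0.1, 0.0, -0.0, -0.0, -0.0] ,
[0, 7.5, 0.1, 0.0, -0.0, -0.0, -0.0] ,
[0, 7.5, 0.1, 0.0, -0.0, -0.0, -0.0] ,
[0, 7.5, 0.1, 0.0, -0.0, -0.0, -0.0] ,
[0, 7.5, 0.1, 0.0, -0.0, -0.0, -0.0] ,
[0, 7.5, 0.1, 0.0, -0.0, -0.0, -0.0] ,
[0, 7.5, 0.1, 0.0, -0.0, -0.0, -0.0] ,
[0, 7.5, 0.1, 0.0, -0.0, -0.0, -0.0] ,
```

View pics/y26.png

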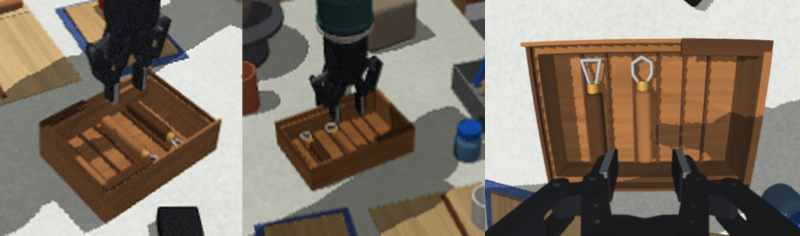

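servo_tool(
  rows=[
    [0,9,0,0,0,0,0],
    [0,9,0,0,0,0,0],
    [0,9,0,0,0,0,0],
    [0,9,0,0,0,0,0],
    [0,9,0,0,0,0,0],
    [0,9,0,0,0,0,0],
    [0,9,0,0,0,0,0],
    [0,7,0,0,0,0,0],
    [0,4,0,0,0,0,0],
    [0,0,0,0,0,0,0],
  ],
)

```text
time_s: 49.9
ee_pos: [0.5595, 0.2531, 0.0242]
tool_rot: [1.079, 1.287, -1.08]
contact_force: [0.2, -0.0, 0.6]
finger_gap: 0.0428
```

servo_tool(
  rows=[
    [-1,0,0,0,0,0,0],
    [-1,0,0,0,0,0,0],
    [-1,0,0,0,0,0,0],
    [-1,0,0,0,0,0,0],
    [-1,0,0,0,0,0,0],
    [-1,0,0,0,0,0,0],
    [-1,-6,0,0,0,0,0],
    [-1,-8,0,0,0,0,0],
    [-1,-8,0,0,0,0,0],
    [-1,-8,0,0,0,0,0],
  ],
)

```text
time_s: 50.9
ee_pos: [0.5599, 0.2533, 0.0557]
tool_rot: [1.08, 1.287, -1.079]
contact_force: [0.7, 0.8, -0.1]
finger_gap: 0.0158
```

servo_tool(
  rows=[
    [-1,-12,0,0,0,0,0],
    [-1,-12,0,0,0,0,0],
    [-1,-12,0,0,0,0,0],
    [-1,-12,0,0,0,0,0],
    [-1,-12,0,0,0,0,0],
    [-1,-12,0,0,0,0,0],
    [-1,-12,0,0,0,0,0],
    [-1,-12,0,0,0,0,0],
    [-1,0,0,0,0,0,0],
    [-1,0,0,0,0,0,0],
  ],
)

```text
time_s: 51.9
ee_pos: [0.5597, 0.2532, 0.1508]
tool_rot: [1.079, 1.287, -1.079]
contact_force: [0.2, 0.1, -0.6]
finger_gap: 0.0163
```

```bash
python3 - <<'E'
from h import *
duo('27',(150,345,240,400),(40,215,205,345))
snap('wrist','w27')
im=np.hstack([cv2.imread('pics/x27.png'),cv2.resize(cv2.imread('pics/w27.png'),(520,390))]); cv2.imwrite('pics/y27.png',cv2.resize(im,(800,236)))
print(bot.state()['joints'].round(2))
print('A');plan([.634,-.193,.11],RT(88.5),14,-1)
E
```

```text
52.0 [0.5595 0.2531 0.1501] [-0.5  0.5 -1.8] [-0.04 -0.02  0.01] 0.01637144442045022
[[-0.001, 0.985, 0.174], [-0.001, 0.174, -0.985], [-1.0, -0.001, 0.0]]
[-0.55  0.49  0.1   1.72 -0.06  0.93 -0.25]
A
dist mm 454.07157014529963 turn 1.36961643363046 per row 32.43368358180712
[-1, 2.9, -0.3, 32.3, -0.0978, -0.0, 0.0001] ,
[-1, 2.9, -3.5, 32.1, -0.0978, -0.0, 0.0001] ,
[-1, 2.9, -6.6, 31.6, -0.0978, -0.0, 0.0001] ,
[-1, 2.9, -9.6, 30.8, -0.0978, -0.0, 0.0001] ,
[-1, 2.9, -12.6, 29.7, -0.0978, -0.0, 0.0001] ,
[-1, 2.9, -15.4, 28.4, -0.0978, -0.0, 0.0001] ,
[-1, 2.9, -18.1, 26.7, -0.0978, -0.0, 0.0001] ,
[-1, 2.9, -20.7, 24.8, -0.0978, -0.0, 0.0001] ,
[-1, 2.9, -23.0, 22.7, -0.0978, -0.0, 0.0001] ,
[-1, 2.9, -25.1, 20.3, -0.0978, -0.0, 0.0001] ,
[-1, 2.9, -27.0, 17.8, -0.0978, -0.0, 0.0001] ,
[-1, 2.9, -28.6, 15.1, -0.0978, -0.0, 0.0001] ,
[-1, 2.9, -29.9, 12.2, -0.0978, -0.0, 0.0001] ,
[-1, 2.9, -31.0, 9.2, -0.0978, -0.0, 0.0001] ,
```

View pics/y27.png

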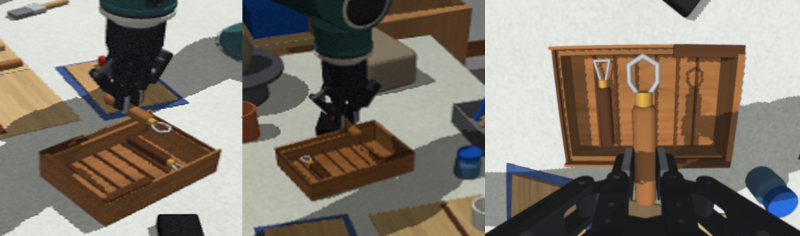

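servo_tool(
  rows=[
    [-1,2.9,-0.3,32.3,-0.098,0,0],
    [-1,2.9,-3.5,32.1,-0.098,0,0],
    [-1,2.9,-6.6,31.6,-0.098,0,0],
    [-1,2.9,-9.6,30.8,-0.098,0,0],
    [-1,2.9,-12.6,29.7,-0.098,0,0],
    [-1,2.9,-15.4,28.4,-0.098,0,0],
    [-1,2.9,-18.1,26.7,-0.098,0,0],
    [-1,2.9,-20.7,24.8,-0.098,0,0],
    [-1,2.9,-23,22.7,-0.098,0,0],
    [-1,2.9,-25.1,20.3,-0.098,0,0],
  ],
)

```text
time_s: 53.05
ee_pos: [0.613, -0.0665, 0.1211]
tool_rot: [0.323, 1.547, -0.323]
contact_force: [1.3, 0.3, -0.2]
finger_gap: 0.0159
```

servo_tool(
  rows=[
    [-1,2.9,-27,17.8,-0.098,0,0],
    [-1,2.9,-28.6,15.1,-0.098,0,0],
    [-1,2.9,-29.9,12.2,-0.098,0,0],
    [-1,2.9,-31,6.2,-0.096,0,0],
    [-1,0,0,0,0,0,0],
    [-1,8,0,0,0,0,0],
    [-1,12,0,0,0,0,0],
    [-1,12,0,0,0,0,0],
    [-1,10,0,0,0,0,0],
    [-1,0,0,0,0,0,0],
  ],
)

```text
time_s: 54.05
ee_pos: [0.6309, -0.1915, 0.0661]
tool_rot: [0.02, 1.573, -0.019]
contact_force: [-0.4, -0.8, 0.1]
finger_gap: 0.0163
```

```bash
python3 - <<'E'
from h import *
duo('28',(150,280,160,320),(180,335,275,425)); snap('wrist','w28')
plan([.631,-.193,.022],RT(88.5),10,-1)
im=np.hstack([cv2.imread('pics/x28.png'),cv2.resize(cv2.imread('pics/w28.png'),(520,390))]); cv2.imwrite('pics/y28.png',cv2.resize(im,(800,236)))
E
```

```text
54.15 [ 0.6317 -0.192   0.0679] [-0.6 -0.6 -0.2] [ 0.02  0.02 -0.01] 0.01601653353949781
[[-0.001, 0.025, 1.0], [0.0, 1.0, -0.025], [-1.0, 0.0, -0.001]]
dist mm 46.385232018437264 turn 0.000602046613827908 per row 4.638523201843727
[-1, 4.6, -0.1, -0.1, 0.0001, 0.0, 0.0] ,
[-1, 4.6, -0.1, -0.1, 0.0001, 0.0, 0.0] ,
[-1, 4.6, -0.1, -0.1, 0.0001, 0.0, 0.0] ,
[-1, 4.6, -0.1, -0.1, 0.0001, 0.0, 0.0] ,
[-1, 4.6, -0.1, -0.1, 0.0001, 0.0, 0.0] ,
[-1, 4.6, -0.1, -0.1, 0.0001, 0.0, 0.0] ,
[-1, 4.6, -0.1, -0.1, 0.0001, 0.0, 0.0] ,
[-1, 4.6, -0.1, -0.1, 0.0001, 0.0, 0.0] ,
[-1, 4.6, -0.1, -0.1, 0.0001, 0.0, 0.0] ,
[-1, 4.6, -0.1, -0.1, 0.0001, 0.0, 0.0] ,
```

View pics/y28.png

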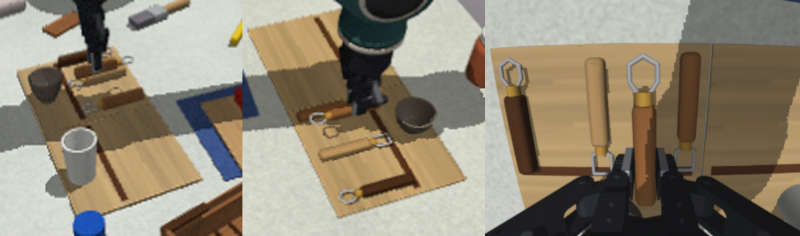

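Held tool is centred between tool2 and tool4. Lower and release.

servo_tool(
  rows=[
    [-1,8,0,0,0,0,0],
    [-1,8,0,0,0,0,0],
    [-1,8,0,0,0,0,0],
    [-1,8,0,0,0,0,0],
    [-1,6,0,0,0,0,0],
    [-1,3,0,0,0,0,0],
    [-1,2,0,0,0,0,0],
    [-1,1,0,0,0,0,0],
    [-1,0.5,0,0,0,0,0],
    [-1,0,0,0,0,0,0],
  ],
)

```text
time_s: 55.2
ee_pos: [0.6318, -0.1924, 0.0238]
tool_rot: [0.02, 1.57, -0.02]
contact_force: [-0.2, 0.6, -1.1]
finger_gap: 0.0164
```

```bash
python3 - <<'E'
from h import *
duo('29',(150,280,160,320),(180,335,275,425))
E
```

```text
55.3 [ 0.6318 -0.1924  0.0239] [ 0.2 -0.6 -0.5] [-0.03  0.   -0.  ] 0.015857091986547535
[[0.0, 0.026, 1.0], [-0.0, 1.0, -0.026], [-1.0, -0.0, 0.0]]
```

View pics/x29.png

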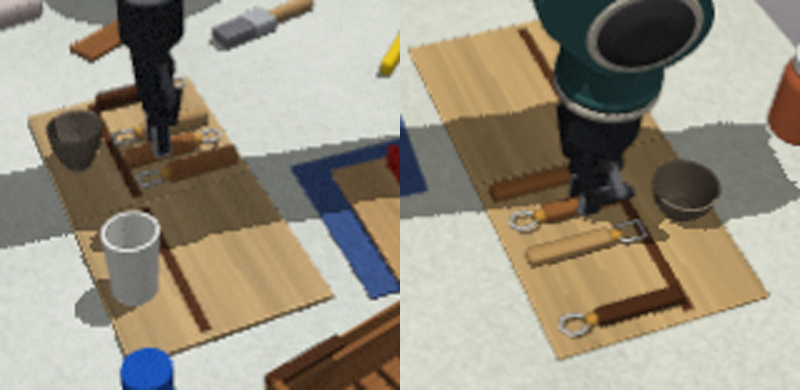

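servo_tool(
  rows=[
    [-1,1,0,0,0,0,0],
    [-1,1,0,0,0,0,0],
    [-1,0,0,0,0,0,0],
    [-0.5,0,0,0,0,0,0],
    [-0.5,0,0,0,0,0,0],
    [-0.5,0,0,0,0,0,0],
    [-0.5,-4,0,0,0,0,0],
    [-0.5,-10,0,0,0,0,0],
    [-0.5,-20,0,0,0,0,0],
    [-0.5,-30,0,0,0,0,0],
  ],
)

```text
time_s: 56.3
ee_pos: [0.631, -0.1921, 0.0859]
tool_rot: [0.021, 1.573, -0.02]
contact_force: [1.0, -0.4, 1.2]
finger_gap: 0.0215
```

```bash
python3 - <<'E'
from h import *
duo('30',(150,280,160,320),(180,335,275,425))
im=np.hstack([cv2.imread('pics/x30.png'),cv2.resize(cv2.imread('pics/d30.png'),(520,390))]); cv2.imwrite('pics/y30.png',cv2.resize(im,(800,340)))
E
```

```text
56.4 [ 0.6339 -0.1929  0.0904] [ 1.2 -0.3  0.8] [0.02 0.   0.01] 0.02131980269406806
[[0.006, 0.026, 1.0], [-0.002, 1.0, -0.026], [-1.0, -0.002, 0.006]]
```

View pics/y30.png

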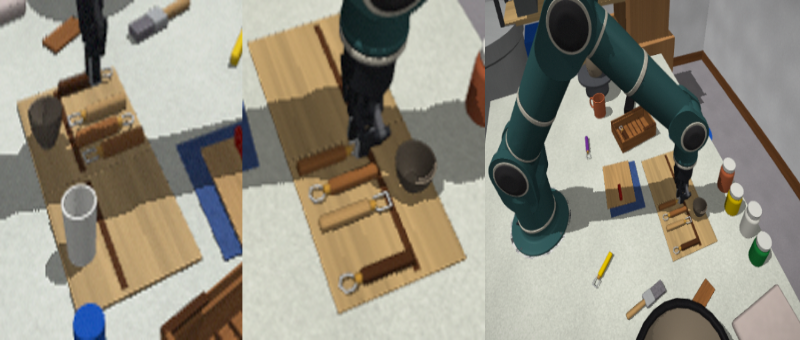

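View pics/s30.png

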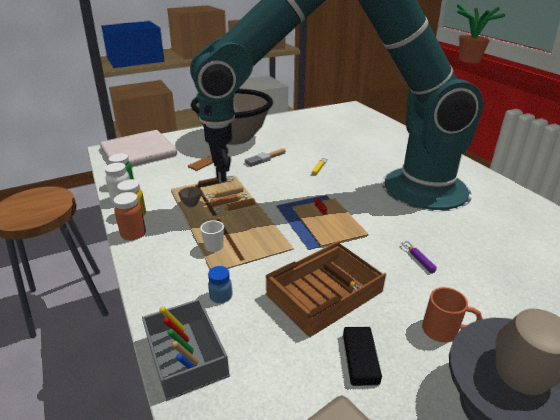

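```bash
python3 - <<'E'
from h import *
for n in ('s30','d30'):
    v=V(n); hsv=cv2.cvtColor(v.p,cv2.COLOR_RGB2HSV)
    m=((hsv[...,0]<8)|(hsv[...,0]>173))&(hsv[...,1]>170)&(hsv[...,2]>50)
    roi=np.zeros_like(m)
    if n=='s30': roi[190:225,305:340]=1
    else: roi[200:270,215:270]=1
    m&=roi; C=v.cloud()[m]; t=C[C[:,2]>.027]; print(n,m.sum(),len(t),t.mean(0).round(4),t.min(0).round(4),t.max(0).round(4)); 
    xy=t[:,:2]-t[:,:2].mean(0); u=np.linalg.svd(xy,full_matrices=False)[2][0]; print(np.degrees(np.arctan2(u[1],u[0])))
    if n=='s30': cv2.imwrite('pics/c30.png',cv2.resize(cv2.imread('pics/s30.png')[180:260,265:385],None,fx=6,fy=6,interpolation=2))
    else: cv2.imwrite('pics/c31.png',cv2.resize(cv2.imread('pics/d30.png')[180:275,200:300],None,fx=6,fy=6,interpolation=2))
E
```

```text
s30 112 66 [0.4132 0.0069 0.0528] [ 0.3853 -0.0508  0.0273] [0.9585 0.8407 0.6688]
57.02460715970085
d30 93 78 [ 0.3927 -0.0321  0.0345] [ 0.3846 -0.0569  0.0274] [ 0.4002 -0.0023  0.0383]
-95.30917439108453
```

View pics/c30.png

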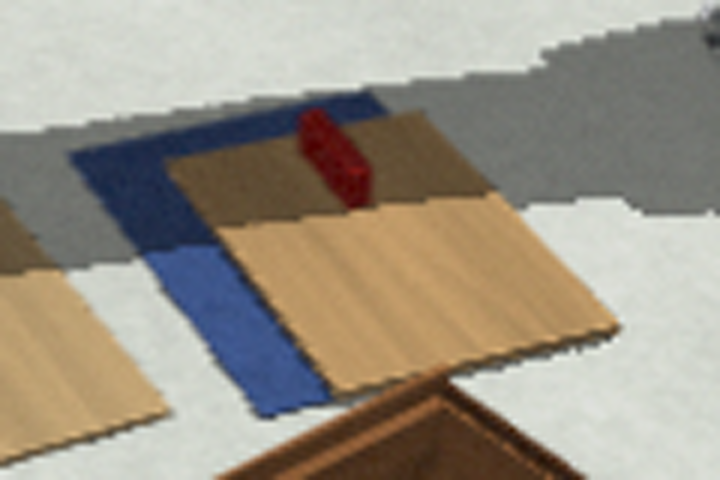

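View pics/c31.png

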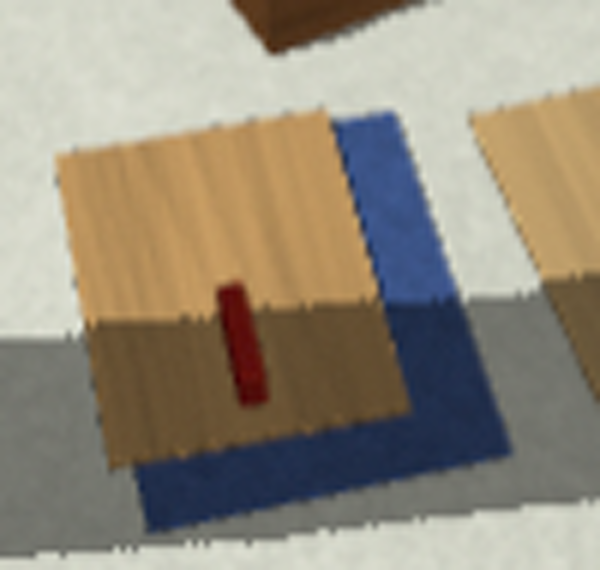

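```bash
python3 - <<'E'
from h import *
d=V('d30');s=V('s30')
f=lambda p,o:np.array(p)/6.+np.array(o)
q=d.plane(f([[231,287],[254,403]],(200,180)),.033); print('handle side',q.round(4).tolist(),q.mean(0))
q=s.plane(f([[312,113],[362,180]],(265,180)),.033); print('handle scene top edge',q.round(4).tolist(),q.mean(0))
L=d.plane(f([[55,155],[328,108],[412,412],[108,468]],(200,180)),.009); print('lid side',L.round(4).tolist(),L.mean(0))
L=s.plane(f([[168,160],[425,110],[620,325],[333,392]],(265,180)),.009); print('lid scene',L.round(4).tolist(),L.mean(0))
E
```

```text
handle side [[0.3977, -0.0008, 0.033], [0.3889, -0.0707, 0.033]] [ 0.39329469 -0.03573595  0.033     ]
handle scene top edge [[0.3889, -0.0501, 0.033], [0.3991, 0.013, 0.033]] [ 0.39399902 -0.01855116  0.033     ]
lid side [[0.3411, 0.1343, 0.009], [0.4815, 0.1202, 0.009], [0.46, -0.0812, 0.009], [0.3197, -0.0662, 0.009]] [0.40053749 0.02676193 0.009     ]
lid scene [[0.4548, -0.0764, 0.009], [0.3137, -0.0607, 0.009], [0.337, 0.1367, 0.009], [0.479, 0.1213, 0.009]] [0.396114   0.03022324 0.009     ]
```

```bash
python3 - <<'E'
from h import *
plan([.393,-.027,.10],RT(-6),14,0)
E
```

```text
dist mm 292.64145558180974 turn 1.6496104860697327 per row 20.90296111298641
[0, -0.8, 11.4, -17.5, 0.1178, 0.0004, -0.0003] ,
[0, -0.8, 9.3, -18.7, 0.1178, 0.0004, -0.0003] ,
[0, -0.8, 7.0, -19.7, 0.1178, 0.0004, -0.0003] ,
[0, -0.8, 4.6, -20.4, 0.1178, 0.0004, -0.0003] ,
[0, -0.8, 2.2, -20.8, 0.1178, 0.0004, -0.0003] ,
[0, -0.8, -0.2, -20.9, 0.1178, 0.0004, -0.0003] ,
[0, -0.8, -2.7, -20.7, 0.1178, 0.0004, -0.0003] ,
[0, -0.8, -5.1, -20.3, 0.1178, 0.0004, -0.0003] ,
[0, -0.7, -7.5, -19.5, 0.1178, 0.0004, -0.0003] ,
[0, -0.7, -9.7, -18.5, 0.1178, 0.0004, -0.0003] ,
[0, -0.7, -11.8, -17.2, 0.1178, 0.0004, -0.0003] ,
[0, -0.7, -13.8, -15.7, 0.1178, 0.0004, -0.0003] ,
[0, -0.7, -15.5, -14.0, 0.1178, 0.0004, -0.0003] ,
[0, -0.7, -17.0, -12.1, 0.1178, 0.0004, -0.0003] ,
```

servo_tool(
  rows=[
    [0,-0.8,11.4,-17.5,0.118,0,0],
    [0,-0.8,9.3,-18.7,0.118,0,0],
    [0,-0.8,7,-19.7,0.118,0,0],
    [0,-0.8,4.6,-20.4,0.118,0,0],
    [0,-0.8,2.2,-20.8,0.118,0,0],
    [0,-0.8,-0.2,-20.9,0.118,0,0],
    [0,-0.8,-2.7,-20.7,0.118,0,0],
    [0,-0.8,-5.1,-20.3,0.118,0,0],
    [0,-0.7,-7.5,-19.5,0.118,0,0],
    [0,-0.7,-9.7,-18.5,0.118,0,0],
  ],
)

```text
time_s: 57.4
ee_pos: [0.4592, -0.0731, 0.0939]
tool_rot: [0.94, 1.358, -0.939]
contact_force: [0.5, 0.7, -0.6]
finger_gap: 0.0429
```

servo_tool(
  rows=[
    [0,-0.7,-11.8,-17.2,0.118,0,0],
    [0,-0.7,-13.8,-15.7,0.118,0,0],
    [0,-0.7,-15.5,-14,0.118,0,0],
    [0,-0.7,-17,-12.1,0.118,0,0],
    [0,0,0,0,0,0,0],
    [0,10,0,0,0,0,0],
    [0,10,0,0,0,0,0],
    [0,10,0,0,0,0,0],
    [0,0,0,0,0,0,0],
    [0,0,0,0,0,0,0],
  ],
)

```text
time_s: 58.4
ee_pos: [0.3908, -0.0264, 0.0658]
tool_rot: [1.287, 1.157, -1.289]
contact_force: [0.6, 0.4, -0.6]
finger_gap: 0.0428
```

```bash
python3 - <<'E'
from h import *
duo('32',(140,270,250,400),(180,335,175,325))
snap('wrist','w32')
plan([.393,-.027,.022],RT(-6),10,0)
im=np.hstack([cv2.imread('pics/x32.png'),cv2.resize(cv2.imread('pics/w32.png'),(520,390))]); cv2.imwrite('pics/y32.png',cv2.resize(im,(800,236)))
E
```

```text
58.5 [ 0.3912 -0.0263  0.0663] [-1.4  0.6 -0.5] [-0.    0.    0.01] 0.04272145088578843
[[-0.0, 0.994, -0.107], [-0.0, -0.107, -0.994], [-1.0, -0.0, 0.0]]
dist mm 44.481998450304516 turn 0.0023156433807734445 per row 4.448199845030452
[0, 4.4, 0.2, 0.1, -0.0002, 0.0, -0.0] ,
[0, 4.4, 0.2, 0.1, -0.0002, 0.0, -0.0] ,
[0, 4.4, 0.2, 0.1, -0.0002, 0.0, -0.0] ,
[0, 4.4, 0.2, 0.1, -0.0002, 0.0, -0.0] ,
[0, 4.4, 0.2, 0.1, -0.0002, 0.0, -0.0] ,
[0, 4.4, 0.2, 0.1, -0.0002, 0.0, -0.0] ,
[0, 4.4, 0.2, 0.1, -0.0002, 0.0, -0.0] ,
[0, 4.4, 0.2, 0.1, -0.0002, 0.0, -0.0] ,
[0, 4.4, 0.2, 0.1, -0.0002, 0.0, -0.0] ,
[0, 4.4, 0.2, 0.1, -0.0002, 0.0, -0.0] ,
```

View pics/y32.png

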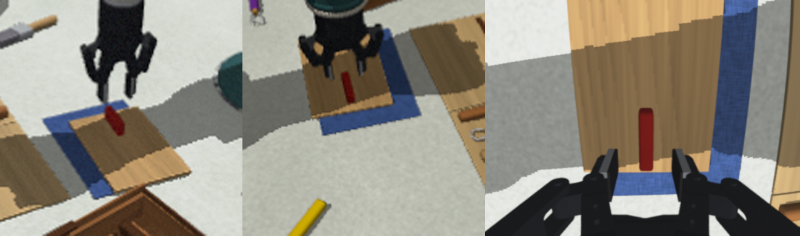

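Handle (col ~646) is midway between the jaws. Descend, grip, lift, shift back, and lower.

servo_tool(
  rows=[
    [0,8,0,0,0,0,0],
    [0,8,0,0,0,0,0],
    [0,8,0,0,0,0,0],
    [0,8,0,0,0,0,0],
    [0,6,0,0,0,0,0],
    [0,4,0,0,0,0,0],
    [0,2,0,0,0,0,0],
    [-1,0,0,0,0,0,0],
    [-1,0,0,0,0,0,0],
    [-1,0,0,0,0,0,0],
  ],
)

```text
time_s: 59.55
ee_pos: [0.3912, -0.0262, 0.0226]
tool_rot: [1.288, 1.156, -1.287]
contact_force: [-0.6, 0.1, 4.8]
finger_gap: 0.0125
```

servo_tool(
  rows=[
    [-1,0,0,0,0,0,0],
    [-1,0,0,0,0,0,0],
    [-1,0,0,0,0,0,0],
    [-1,0,0,0,0,0,0],
    [-1,-5,0,0,0,0,0],
    [-1,-5,0,0,0,0,0],
    [-1,-5,0,0,0,0,0],
    [-1,-5,0,0,0,0,0],
    [-1,0,0,0,0,0,0],
    [-1,0,0,0,0,0,0],
  ],
)

```text
time_s: 60.55
ee_pos: [0.3911, -0.0261, 0.0424]
tool_rot: [1.288, 1.156, -1.287]
contact_force: [0.2, -0.2, -1.5]
finger_gap: 0.0125
```

```bash
python3 - <<'E'
from h import *
duo('33',(140,270,250,400),(180,335,175,325))
plan([.414,-.047,.042],RT(-5.2),7,-1)
E
```

```text
60.65 [ 0.3909 -0.0261  0.0422] [-0.  -0.2 -1.6] [-0.1   0.03 -0.  ] 0.012565284668825368
[[-0.0, 0.994, -0.107], [-0.0, -0.107, -0.994], [-1.0, -0.0, 0.0]]
dist mm 31.12108717445279 turn 0.016218728074921307 per row 4.4458695963503985
[-1, 0.0, 3.6, 2.6, -0.0023, 0.0, 0.0] ,
[-1, 0.0, 3.6, 2.6, -0.0023, 0.0, 0.0] ,
[-1, 0.0, 3.6, 2.6, -0.0023, 0.0, 0.0] ,
[-1, 0.0, 3.6, 2.6, -0.0023, 0.0, 0.0] ,
[-1, 0.0, 3.6, 2.6, -0.0023, 0.0, 0.0] ,
[-1, 0.0, 3.6, 2.7, -0.0023, 0.0, 0.0] ,
[-1, 0.0, 3.6, 2.7, -0.0023, 0.0, 0.0] ,
```

View pics/x33.png

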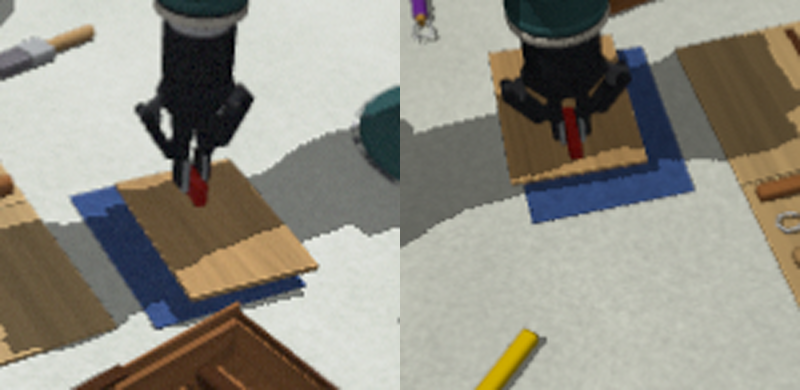

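servo_tool(
  rows=[
    [-1,0,3.2,2.7,-0.002,0,0],
    [-1,0,3.2,2.7,-0.002,0,0],
    [-1,0,3.2,2.7,-0.002,0,0],
    [-1,0,3.2,2.7,-0.002,0,0],
    [-1,0,3.2,2.7,-0.002,0,0],
    [-1,0,3.2,2.7,-0.002,0,0],
    [-1,0,3.2,2.7,-0.002,0,0],
    [-1,7,0,0,0,0,0],
    [-1,7,0,0,0,0,0],
    [-1,4,0,0,0,0,0],
  ],
)

```text
time_s: 61.65
ee_pos: [0.4109, -0.0471, 0.0233]
tool_rot: [1.277, 1.165, -1.278]
contact_force: [0.0, 0.2, -1.3]
finger_gap: 0.0123
```

servo_tool(
  rows=[
    [-1,2,0,0,0,0,0],
    [-1,0.5,0,0,0,0,0],
    [-1,0,0,0,0,0,0],
    [0,0,0,0,0,0,0],
    [0,0,0,0,0,0,0],
    [0,0,0,0,0,0,0],
    [0,-4,0,0,0,0,0],
    [0,-10,0,0,0,0,0],
    [0,-20,0,0,0,0,0],
    [0,-30,0,0,0,0,0],
  ],
)

```text
time_s: 62.65
ee_pos: [0.4107, -0.0473, 0.0863]
tool_rot: [1.276, 1.165, -1.279]
contact_force: [-0.0, -0.5, 0.6]
finger_gap: 0.0428
```

servo_tool(
  rows=[
    [0,-20,0,0,0,0,0],
    [0,-20,0,0,0,0,0],
    [0,-10,0,0,0,0,0],
    [0,0,0,0,0,0,0],
    [0,0,0,0,0,0,0],
    [0,0,0,0,0,0,0],
    [0,0,0,0,0,0,0],
    [0,0,0,0,0,0,0],
    [0,0,0,0,0,0,0],
    [0,0,0,0,0,0,0],
  ],
)

```text
time_s: 63.65
ee_pos: [0.4113, -0.0472, 0.1356]
tool_rot: [1.277, 1.164, -1.278]
contact_force: [0.1, -0.3, -0.9]
finger_gap: 0.0429
```

```bash
python3 - <<'E'
from h import *
duo('34',(140,270,250,400),(180,335,175,325)); snap('wrist','w34')
im=np.hstack([cv2.imread('pics/x34.png'),cv2.resize(cv2.imread('pics/w34.png'),(520,390))]); cv2.imwrite('pics/y34.png',cv2.resize(im,(800,260)))
plan([.508,.2426,.12],RT(10),10,0)
E
```

```text
63.75 [ 0.4114 -0.0472  0.1357] [ 0.3 -0.4 -0.1] [0.02 0.03 0.01] 0.042658201873034235
[[-0.0, 0.996, -0.093], [-0.0, -0.093, -0.996], [-1.0, -0.0, 0.0]]
dist mm 305.8436321832186 turn 0.26747316250830383 per row 30.584363218321855
[0, 1.6, 6.9, -29.7, -0.0267, 0.0, 0.0] ,
[0, 1.6, 7.7, -29.6, -0.0267, 0.0, 0.0] ,
[0, 1.6, 8.5, -29.3, -0.0267, 0.0, 0.0] ,
[0, 1.6, 9.3, -29.1, -0.0267, 0.0, 0.0] ,
[0, 1.6, 10.1, -28.8, -0.0267, 0.0, 0.0] ,
[0, 1.6, 10.8, -28.6, -0.0267, 0.0, 0.0] ,
[0, 1.6, 11.6, -28.3, -0.0267, 0.0, 0.0] ,
[0, 1.6, 12.3, -27.9, -0.0267, 0.0, 0.0] ,
[0, 1.6, 13.1, -27.6, -0.0267, 0.0, 0.0] ,
[0, 1.6, 13.8, -27.2, -0.0267, 0.0, 0.0] ,
```

View pics/y34.png

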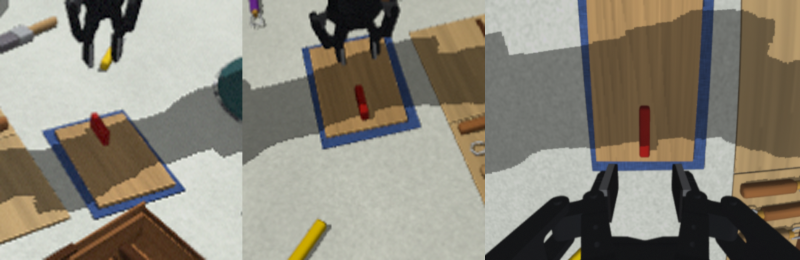

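Lid is back within the mat on all sides. Now tool3 from the box.

servo_tool(
  rows=[
    [0,1,6.9,-29.7,-0.027,0,0],
    [0,1,7.7,-29.6,-0.027,0,0],
    [0,1,8.5,-29.3,-0.027,0,0],
    [0,1,9.3,-29.1,-0.027,0,0],
    [0,1,10.1,-28.8,-0.027,0,0],
    [0,1,10.8,-28.6,-0.027,0,0],
    [0,1,11.6,-28.3,-0.027,0,0],
    [0,1,12.3,-27.9,-0.027,0,0],
    [0,1,13.1,-27.6,-0.027,0,0],
    [0,1,13.8,-27.2,-0.025,0,0],
  ],
)

```text
time_s: 64.8
ee_pos: [0.5078, 0.2439, 0.1256]
tool_rot: [1.078, 1.287, -1.079]
contact_force: [0.6, 0.4, -0.6]
finger_gap: 0.0428
```

servo_tool(
  rows=[
    [0,0,0,0,0,0,0],
    [0,10,0,0,0,0,0],
    [0,10,0,0,0,0,0],
    [0,8,0,0,0,0,0],
    [0,0,0,0,0,0,0],
    [0,0,0,0,0,0,0],
    [0,0,0,0,0,0,0],
    [0,0,0,0,0,0,0],
    [0,0,0,0,0,0,0],
    [0,0,0,0,0,0,0],
  ],
)

```text
time_s: 65.8
ee_pos: [0.5076, 0.2427, 0.0979]
tool_rot: [1.079, 1.287, -1.079]
contact_force: [-0.2, -0.0, -0.7]
finger_gap: 0.0428
```

```bash
python3 - <<'E'
from h import *
duo('35',(200,345,240,400),(80,215,205,345))
snap('wrist','w35')
plan([.508,.2426,.024],RT(10),10,0)
im=np.hstack([cv2.imread('pics/x35.png'),cv2.resize(cv2.imread('pics/w35.png'),(520,390))]); cv2.imwrite('pics/y35.png',cv2.resize(im,(800,236)))
E
```

```text
65.9 [0.5076 0.2427 0.0978] [-0.6 -0.1 -0.1] [-0.02  0.02 -0.  ] 0.042505791799185316
[[0.0, 0.985, 0.174], [0.0, 0.174, -0.985], [-1.0, 0.0, -0.0]]
dist mm 73.78983094706678 turn 0.00057116823826188 per row 7.378983094706677
[0, 7.4, 0.0, 0.0, 0.0001, -0.0, 0.0] ,
[0, 7.4, 0.0, 0.0, 0.0001, -0.0, 0.0] ,
[0, 7.4, 0.0, 0.0, 0.0001, -0.0, 0.0] ,
[0, 7.4, 0.0, 0.0, 0.0001, -0.0, 0.0] ,
[0, 7.4, 0.0, 0.0, 0.0001, -0.0, 0.0] ,
[0, 7.4, 0.0, 0.0, 0.0001, -0.0, 0.0] ,
[0, 7.4, 0.0, 0.0, 0.0001, -0.0, 0.0] ,
[0, 7.4, 0.0, 0.0, 0.0001, -0.0, 0.0] ,
[0, 7.4, 0.0, 0.0, 0.0001, -0.0, 0.0] ,
[0, 7.4, 0.0, 0.0, 0.0001, -0.0, 0.0] ,
```

View pics/y35.png

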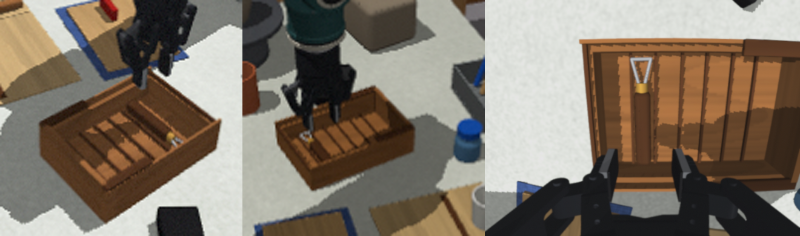

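servo_tool(
  rows=[
    [0,9,0,0,0,0,0],
    [0,9,0,0,0,0,0],
    [0,9,0,0,0,0,0],
    [0,9,0,0,0,0,0],
    [0,9,0,0,0,0,0],
    [0,9,0,0,0,0,0],
    [0,9,0,0,0,0,0],
    [0,7,0,0,0,0,0],
    [0,3.5,0,0,0,0,0],
    [0,0,0,0,0,0,0],
  ],
)

```text
time_s: 66.95
ee_pos: [0.5074, 0.2425, 0.0238]
tool_rot: [1.079, 1.287, -1.08]
contact_force: [-0.4, 0.8, -0.4]
finger_gap: 0.0427
```

servo_tool(
  rows=[
    [-1,0,0,0,0,0,0],
    [-1,0,0,0,0,0,0],
    [-1,0,0,0,0,0,0],
    [-1,0,0,0,0,0,0],
    [-1,0,0,0,0,0,0],
    [-1,0,0,0,0,0,0],
    [-1,-6,0,0,0,0,0],
    [-1,-8,0,0,0,0,0],
    [-1,-8,0,0,0,0,0],
    [-1,-8,0,0,0,0,0],
  ],
)

```text
time_s: 67.95
ee_pos: [0.5077, 0.2427, 0.0552]
tool_rot: [1.08, 1.287, -1.079]
contact_force: [0.4, 0.3, 0.2]
finger_gap: 0.0161
```

servo_tool(
  rows=[
    [-1,-12,0,0,0,0,0],
    [-1,-12,0,0,0,0,0],
    [-1,-12,0,0,0,0,0],
    [-1,-12,0,0,0,0,0],
    [-1,-12,0,0,0,0,0],
    [-1,-12,0,0,0,0,0],
    [-1,-12,0,0,0,0,0],
    [-1,-12,0,0,0,0,0],
    [-1,0,0,0,0,0,0],
    [-1,0,0,0,0,0,0],
  ],
)

```text
time_s: 68.95
ee_pos: [0.5076, 0.2426, 0.1503]
tool_rot: [1.079, 1.287, -1.079]
contact_force: [-0.9, -0.4, -0.1]
finger_gap: 0.0167
```

```bash
python3 - <<'E'
from h import *
duo('36',(150,345,240,400),(40,215,205,345))
snap('wrist','w36')
im=np.hstack([cv2.imread('pics/x36.png'),cv2.resize(cv2.imread('pics/w36.png'),(520,390))]); cv2.imwrite('pics/y36.png',cv2.resize(im,(800,236)))
plan([.631,-.280,.11],RT(88.5),15,-1)
E
```

```text
69.05 [0.5073 0.2425 0.1497] [-0.2  0.3 -1.3] [0.03 0.01 0.04] 0.01595383205871394
[[-0.001, 0.985, 0.174], [-0.001, 0.174, -0.985], [-1.0, -0.001, 0.0]]
dist mm 538.3579178497988 turn 1.3696278796005366 per row 35.89052785665326
[-1, 2.7, 2.1, 35.7, -0.0913, -0.0, 0.0001] ,
[-1, 2.7, -1.2, 35.8, -0.0913, -0.0, 0.0001] ,
[-1, 2.7, -4.5, 35.5, -0.0913, -0.0, 0.0001] ,
[-1, 2.7, -7.7, 35.0, -0.0913, -0.0, 0.0001] ,
[-1, 2.7, -10.8, 34.1, -0.0913, -0.0, 0.0001] ,
[-1, 2.7, -13.9, 33.0, -0.0913, -0.0, 0.0001] ,
[-1, 2.7, -16.9, 31.6, -0.0913, -0.0, 0.0001] ,
[-1, 2.7, -19.7, 29.9, -0.0913, -0.0, 0.0001] ,
[-1, 2.7, -22.3, 28.0, -0.0913, -0.0, 0.0001] ,
[-1, 2.7, -24.8, 25.8, -0.0913, -0.0, 0.0001] ,
[-1, 2.7, -27.0, 23.5, -0.0913, -0.0, 0.0001] ,
[-1, 2.7, -29.0, 20.9, -0.0913, -0.0, 0.0001] ,
[-1, 2.6, -30.8, 18.2, -0.0913, -0.0, 0.0001] ,
[-1, 2.6, -32.4, 15.3, -0.0913, -0.0, 0.0001] ,
[-1, 2.6, -33.6, 12.3, -0.0913, -0.0, 0.0001] ,
```

View pics/y36.png

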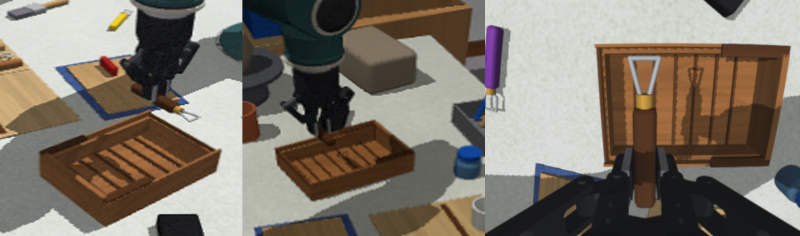

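servo_tool(
  rows=[
    [-1,2.7,2.1,35.7,-0.091,0,0],
    [-1,2.7,-1.2,35.8,-0.091,0,0],
    [-1,2.7,-4.5,35.5,-0.091,0,0],
    [-1,2.7,-7.7,35,-0.091,0,0],
    [-1,2.7,-10.8,34.1,-0.091,0,0],
    [-1,2.7,-13.9,33,-0.091,0,0],
    [-1,2.7,-16.9,31.6,-0.091,0,0],
    [-1,2.7,-19.7,29.9,-0.091,0,0],
    [-1,2.7,-22.3,28,-0.091,0,0],
    [-1,2.7,-24.8,25.8,-0.091,0,0],
  ],
)

```text
time_s: 70.1
ee_pos: [0.5895, -0.1073, 0.1226]
tool_rot: [0.378, 1.538, -0.378]
contact_force: [-0.3, 0.3, -1.4]
finger_gap: 0.0161
```

servo_tool(
  rows=[
    [-1,2.7,-27,23.5,-0.091,0,0],
    [-1,2.7,-29,20.9,-0.091,0,0],
    [-1,2.6,-30.8,18.2,-0.091,0,0],
    [-1,2.6,-32.4,15.3,-0.091,0,0],
    [-1,2.6,-33.6,12.3,-0.095,0,0],
    [-1,0,0,0,0,0,0],
    [-1,12,0,0,0,0,0],
    [-1,12,0,0,0,0,0],
    [-1,12,0,0,0,0,0],
    [-1,0,0,0,0,0,0],
  ],
)

```text
time_s: 71.1
ee_pos: [0.6293, -0.2786, 0.0715]
tool_rot: [0.021, 1.574, -0.019]
contact_force: [-0.3, -0.8, -1.5]
finger_gap: 0.016
```

```bash
python3 - <<'E'
from h import *
duo('37',(150,280,160,320),(180,335,275,425)); snap('wrist','w37')
plan([.631,-.280,.022],RT(88.5),10,-1)
im=np.hstack([cv2.imread('pics/x37.png'),cv2.resize(cv2.imread('pics/w37.png'),(520,390))]); cv2.imwrite('pics/y37.png',cv2.resize(im,(800,236)))
E
```

```text
71.2 [ 0.6302 -0.2795  0.0737] [-0.6  0.1 -0.6] [-0.02 -0.    0.01] 0.015931194093090434
[[-0.001, 0.026, 1.0], [0.0, 1.0, -0.026], [-1.0, 0.0, -0.001]]
dist mm 52.25072715829991 turn 0.00014430518432938038 per row 5.225072715829991
[-1, 5.2, -0.0, 0.0, -0.0, 0.0, 0.0] ,
[-1, 5.2, -0.0, 0.0, -0.0, 0.0, 0.0] ,
[-1, 5.2, -0.0, 0.0, -0.0, 0.0, 0.0] ,
[-1, 5.2, -0.0, 0.0, -0.0, 0.0, 0.0] ,
[-1, 5.2, -0.0, 0.0, -0.0, 0.0, 0.0] ,
[-1, 5.2, -0.0, 0.0, -0.0, 0.0, 0.0] ,
[-1, 5.2, -0.0, 0.0, -0.0, 0.0, 0.0] ,
[-1, 5.2, -0.0, 0.0, -0.0, 0.0, 0.0] ,
[-1, 5.2, -0.0, 0.0, -0.0, 0.0, 0.0] ,
[-1, 5.2, -0.0, 0.0, -0.0, 0.0, 0.0] ,
```

View pics/y37.png

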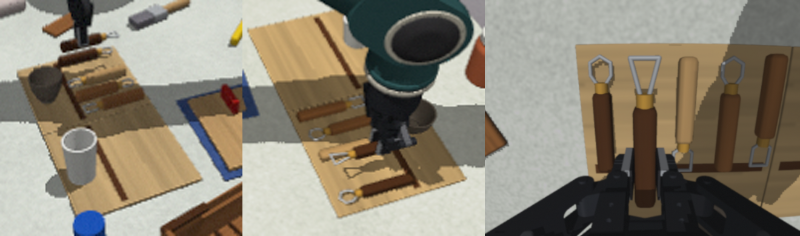

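servo_tool(
  rows=[
    [-1,8,0,0,0,0,0],
    [-1,8,0,0,0,0,0],
    [-1,8,0,0,0,0,0],
    [-1,8,0,0,0,0,0],
    [-1,8,0,0,0,0,0],
    [-1,5,0,0,0,0,0],
    [-1,3,0,0,0,0,0],
    [-1,2,0,0,0,0,0],
    [-1,1,0,0,0,0,0],
    [-1,0,0,0,0,0,0],
  ],
)

```text
time_s: 72.25
ee_pos: [0.6303, -0.2801, 0.0232]
tool_rot: [0.021, 1.571, -0.021]
contact_force: [0.5, -0.2, -0.6]
finger_gap: 0.0156
```

servo_tool(
  rows=[
    [-1,1,0,0,0,0,0],
    [-1,1,0,0,0,0,0],
    [-1,0,0,0,0,0,0],
    [-0.5,0,0,0,0,0,0],
    [-0.5,0,0,0,0,0,0],
    [-0.5,0,0,0,0,0,0],
    [-0.5,-4,0,0,0,0,0],
    [-0.5,-10,0,0,0,0,0],
    [-0.5,-20,0,0,0,0,0],
    [-0.5,-30,0,0,0,0,0],
  ],
)

```text
time_s: 73.25
ee_pos: [0.6296, -0.2798, 0.0852]
tool_rot: [0.022, 1.573, -0.02]
contact_force: [0.2, -0.8, 0.7]
finger_gap: 0.0214
```

servo_tool(
  rows=[
    [-0.5,-20,0,-20,0,0,0],
    [-0.5,-20,0,-20,0,0,0],
    [-0.5,-20,0,-20,0,0,0],
    [-0.5,-20,0,-20,0,0,0],
    [-0.5,-20,5,-20,0,0,0],
    [-0.5,-10,10,-20,0,0,0],
    [-0.5,0,10,-20,0,0,0],
    [-0.5,0,10,0,0,0,0],
    [-0.5,0,0,0,0,0,0],
    [-0.5,0,0,0,0,0,0],
  ],
)

```text
time_s: 74.25
ee_pos: [0.4919, -0.2415, 0.1954]
tool_rot: [0.02, 1.57, -0.021]
contact_force: [0.1, -0.5, -0.2]
finger_gap: 0.0215
```

```bash
python3 - <<'E'
from h import *
duo('38'); snap('wrist','w38')
E
```

```text
74.35 [ 0.4917 -0.2417  0.195 ] [0.1 0.1 0.3] [ 0.03 -0.01  0.02] 0.021137666811839918
[[-0.0, 0.027, 1.0], [-0.0, 1.0, -0.027], [-1.0, -0.0, -0.0]]
```

View pics/w38.png

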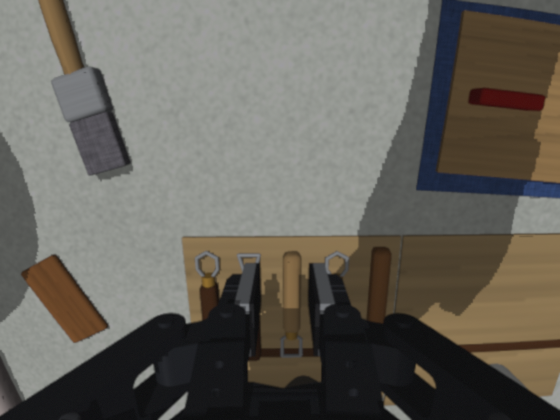

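View pics/d38.png

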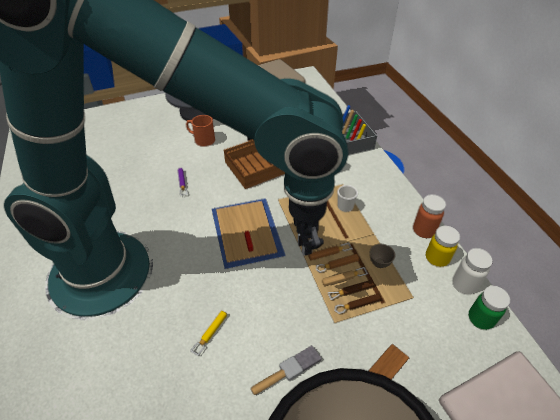

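View pics/s38.png

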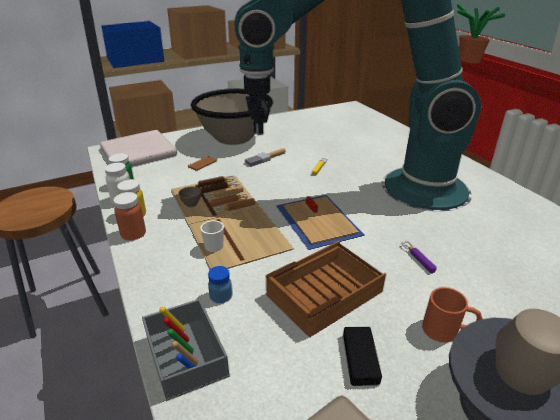

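```bash
python3 - <<'E'
from h import *
w=V('w38')
print('edge',w.plane([[200,236],[291,236],[381,235]],.005)[:,0].round(4),'t2,t4 tails',w.plane([[291,252],[381,249]],.023)[:,0].round(4),'loops',w.plane([[208,252],[249,254],[336,253]],.012)[:,0].round(4))
im=cv2.imread('pics/d38.png')[225:330,270:420]; cv2.imwrite('pics/c38.png',cv2.resize(im,None,fx=5,fy=5,interpolation=2))
a=cv2.imread('pics/s0.png') if 0 else cv2.imread('pics/scene0.png'); b=cv2.imread('pics/s38.png')
cv2.imwrite('pics/c39.png',cv2.resize(np.hstack([a[170:310,165:265],b[170:310,165:265]]),None,fx=4,fy=4))
E
```

```text
edge [0.5362 0.5386 0.5402] t2,t4 tails [0.5481 0.5476] loops [0.5507 0.5538 0.5552]
```

View pics/c38.png

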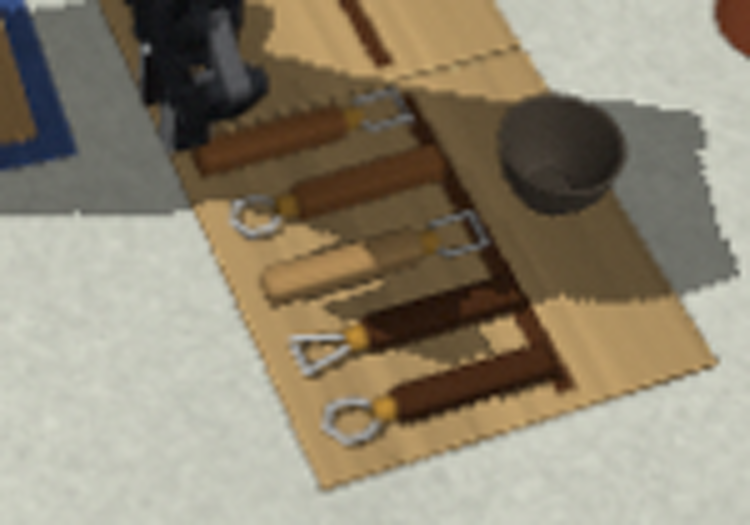

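View pics/c39.png

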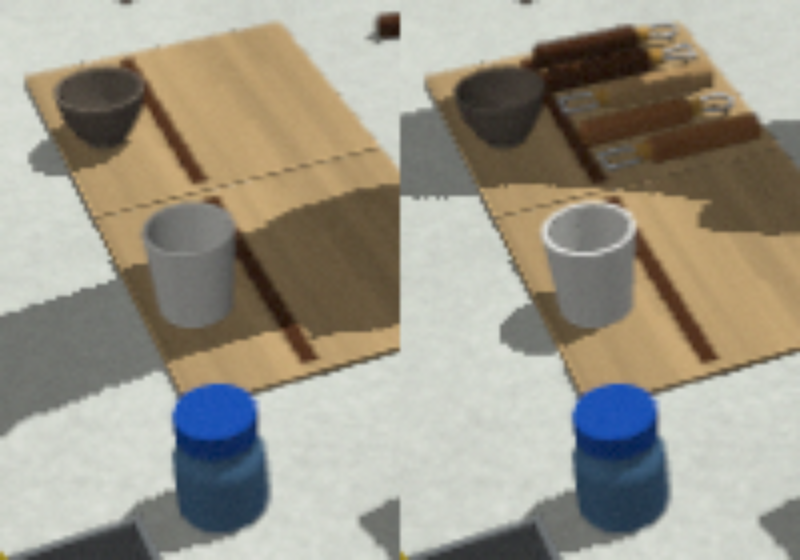

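All five tools lie on the bowl's board, bowl and cup unmoved, lid within the mat. Handing in.

```bash
python3 -c "
from plant import bot
print(bot.sign_off())"
```

```text
the job is handed in; nothing more can be done
None
```

The job is done and handed in at about 74 s of the 210 s allowed; no verdict was reported.

**Lid:** I tilted its handle end over the lip, slid it about 80 mm out of the grooves and laid it flat on the blue mat, handle up. Partway through it was knocked about 3 cm, so that it overhung the mat. I picked it up again and put it back, and the pictures show mat on all sides of it.

**Tools:** All five were present. The two loose ones (tool4, tool5) and the three from the box (tool1, tool2, tool3) now lie in a row on the bowl's board, between the near edge and the dark line. The box is empty.

**Last checks:**
- Every tool is on the board, with its near end about 8–15 mm in from the edge. A few ends come right up to or slightly over the dark line.
- The bowl, white cup and jar look the same as in the first picture. The other bystanders show no sign of having moved.
- The gripper is clear of everything. The highest contact force read was about 20 N, at a put-down.
- No grip was lost, and no check failed or disagreed at the end.

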